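# Send the setter's sticks to the stone-setting station

### The arm

A 6-joint arm with a two-finger parallel gripper is mounted at the origin on the work surface. World frame = base frame: x ahead of the robot, y to its left, z up, the work surface at z = 0. Lengths are in m, angles in rad, forces in N, time in s.
With the tool pointing down it reaches from about 0.375 to 0.9 m from the base axis. Payload 3.1 kg.
Tool frame: the origin (TCP) lies on the centre line of the jaws, within the pads' length; the fingertips stand 22 mm ahead of it and the grasp point (between the pads) lies 3 mm ahead of it; z points along the fingers, y is the line along which they close (so a half turn about z gives the same grasp; the last joint's range is limited). The gripper opens to 85 mm and grips with 20 to 120 N. Pads are 22 mm wide; open, the fingers measure 114 mm over their backs; the gripper's body (76 mm by 85 mm) begins 54 mm behind the grasp point. The pads swing forward as they close: fully open they stand 13 mm farther back than shut.
Start: joints at [-0.178, 0.527, 1.433, -0, 1.181, -0.178], TCP at [0.625, 0, 0.253] pointing down, gripper open.
Joint ranges: [-3.08, 3.08], [-0.75, 2.2], [0.22, 2.44], [-1.43, 4.57], [0, 2.65], [-2.85, 2.85]. Speed limits (rad/s): [2.79, 2.79, 3.14, 3.14, 3.14, 3.14].

### API

Orientations are given as a unit quaternion [x, y, z, w].
In Python, from station import sense, eyes, job gives the robot as it stands.
- The arm moves only by the tool pendant, called after "Call:" as name(argument=value, ...), one argument or row to a line, values as JSON. Schema: {"type":"object","properties":{"rows":{"type":"string"},"squeeze":{"type":"number"},"only":{"type":"string"},"quiet":{"type":"boolean"},"lines":{"type":"string"}},"required":["rows"],"additionalProperties":false}. rows is a string of 1 to 20 rows, parted by semicolons, with the numbers parted by commas; each row has 5 numbers: dx, dy, dz in a scale on which 1.0 is 1 m, then a turn about the tool's z in parts of the range, where 1.0 means pi/2 rad, then the opening from 0.0 (shut) to 1.0 (fully open); each row is the pose to reach, as a shift and turn from the pose commanded when the call began, along the tool's axes at that moment; what a row does not reach only later rows make up. A row lasts 1/10 s, in which the tool goes at most 0.05 m and 0.15 rad, less where a joint would pass 70% of its speed; a pose out of reach is approached as far as the arm can. The fingers move at their own pace and stop on an object; squeeze is the grip in N (left out, the last holds). Time passes only in rows, so rows that do not move let the fingers close. The tool returns the time, the measured TCP pose, the force, the opening and the grip force at its end. only (a regular expression) keeps the lines of the reply that match it, lines (a string "A,B") keeps lines A to B, and quiet returns only ok. A shift or turn number past 1, either way, is cut back to 1. Input that does not fit is refused with a message, and nothing moves.
- sense(): the state, without advancing time (a new reading comes with each control period).
- eyes.snapshot(name): name is "scene" or "side" or "wrist"; returns a dict with "pixels" (480x640x3 uint8, red, green, blue), "range_z" (480x640 float32, m along the optical axis (not along the pixel's ray), 0 where there is no reading), "fov_y" (degrees; the focal length in pixels is half the picture's height over the tangent of half this angle, whatever the lens; pixels are square), "cx", "cy" (the principal point, pixels), "k1" (the pictures are not rectified: a ray, as slopes to the right and down, at radius r is drawn at 1 + k1 r^2 times it, then the intrinsics apply), "R" (3x3) and "t" (3): a world point X has camera coordinates R X + t; the wrist camera has in their place "hand_eye" (4x4, takes a point from camera to tool coordinates, whose origin is the TCP and whose axes are the flange's). Camera axes: x right, y down, z forward; pixel columns grow to the right and rows downward; lengths in m; the calibration is good to about 2 mm. A picture is of the moment at which its call begins: read the wrist's pose just before it.
- job.sign_off(): hands the job in; it is judged then, once.
The state is a dict: "t": time; "q": joint angles; "qd": joint speeds; "tau": joint torques, N m; "tcp_pos": TCP position; "tool_rot": TCP orientation; "force": force on the tool from outside, world axes, zero at the start; "ft_torque": the same for the moment, N m; "finger_gap": opening from 0.0 (shut) to 1.0 (fully open); "gripper_force": force on a finger pad.
Only numpy, scipy, OpenCV 4.12 (cv2) and the standard library are available. Lean on these libraries where they do the work, as an engineer would, in place of code of your own. Each camera call takes 0.05 s, during which the arm holds its last target. There are 200 camera calls.

### The job

Slide the carrier along its rail until its pointer stands between the two pins of the first station, then draw every setter's stick out of its light stand, straight along its lean so that the stand stays flat on the table and is not rocked, tipped or lifted, turn it upright and stand it blade first, fully down, in a free slot of the carrier. When all the sticks there are have been loaded, slide the loaded carrier on to the second station at the far end of the rail, all sticks still fully down and upright, all stands standing, and the other things on the bench left alone.

Things in the scene. Friction and masses are not known exactly. Their poses are not given: they have to be found in the camera images.
- stick0: Setter's stick (may be absent), 132 mm long, a small ring stuck on top (to 150, look only). Origin: centre of its lower end. Up its own z: flat steel blade, 12 mm along x, 26 along y, to 60 mm (lowest 6 bevelled to an edge along y); round wooden barrel 30 mm across to 132 mm. About 65 g. Starts loosely in stand0, leaning about 0.33 rad. Grip it on the barrel.
- stick1: Another setter's stick, like stick0 in every way (may be absent); starts in stand1.
- stick2: Another setter's stick, like stick0 in every way (may be absent); starts in stand2.
- stick3: Another setter's stick, like stick0 in every way (may be absent); starts in stand3.
- stand0: Light loose clear plastic stand, 80 g, perhaps empty. Base 66 mm (x) by 90 (y), 8 thick, origin at the centre of its underside, z up. On it a rectangular tube leaning 0.30 rad, mouth towards the stand's -x, inside 14.5 mm (its x) by 28.5 (y), 56 deep, walls 5; its floor centre at (22, 0, 40) mm, mouth about 95 mm above the table. A stick pulled off axis tips the stand or brings it along.
- stand1: Another stand, like stand0 in every way, for stick1; perhaps empty.
- stand2: Another stand, like stand0 in every way, for stick2; perhaps empty.
- stand3: Another stand, like stand0 in every way, for stick3; perhaps empty.
- carrier (a joint): Travel of the carrier along the rail (m): 0 to 0.212, growing towards the rail's +y; starts at 0 to 0.045. First station at 0.090, second at 0.210, just before the far stop (0.212). Each is marked by two brass pins, 14 mm apart, on the rail's +x side; the brass pointer on the carrier's middle passes over them. It slides with about 1.5 N of friction and stays where it is left.
- handle_top (a point): Centre of the top of the carrier's push handle, an upright round steel post 18 mm across and 122 mm tall, its top 154 mm above the table, at the trailing (-y) end of the carrier, 55 mm from bay0. The point's y axis is the sliding direction (+ towards the stations), z up.
- bay0 (a point): Centre of the floor of the carrier's slot nearest the handle, 32 mm above the table. Four upright slots, 44 mm apart along the rail, in a wooden block 60 mm wide, 199 mm long, top 72 mm above the table. Each: 31 mm along the point's x (across the rail), 16 mm along its y (along the rail), 40 deep. A stick's wide blade side (its y) goes along the point's x, either way round.
- bay1 (a point): The same for the second slot from the handle.
- bay2 (a point): The same for the third slot from the handle.
- bay3 (a point): The same for the slot farthest from the handle.
- rail: Fixed aluminium rail, 90 mm wide, 510 mm long, top 20 mm above the table, lying roughly left-right. Origin on the table near its middle; its y axis is the sliding direction.
- jar: Bystander: amber glass jar, 60 mm across, 75 mm tall, standing in the row of stands. Origin at the centre of its underside. Leave alone.
- mallet: Bystander: small hammer, 220 mm long, lying to the left. Leave alone.
- mandrel: Bystander: steel ring mandrel, a 170 mm tapered rod on a 44 mm foot, standing to the left. Origin under its foot. Leave alone.
- bowl: Bystander: steel bowl, 100 mm across, 45 mm tall, beyond the rail. Leave alone.
- wax_block: Bystander: block of carving wax, 90 x 60 x 28 mm, beyond the rail. Leave alone.
- bench_brush: Bystander: bench brush, 200 mm long, lying to the right. Leave alone.
- pot: Bystander: white ceramic cup, 76 mm across, 80 mm tall, to the right. Leave alone.
There are look-alikes about, which are no part of the job. Leave any pink or red look-alike of the stick0 alone. Leave any blue look-alike of the stick3 alone.

How it is judged:
By the outcome, as a careful person would: the job done as asked, in the order asked, and still so for the second after the job is handed in, with the robot touching nothing.
Of stick0, stick1, stick2, stick3 only 3 to 4 are there at a start; the rules pass over those that are not, and their reading is None.
At some moment in a run one of stand0, stand1, stand2, stand3 may be knocked a few centimetres aside while the robot is not near it.
It also fails if it takes over 210 s, if anything falls off the work surface, if the arm or the gripper's body presses on something with over 40 N, if the wrist force passes 120 N, or if a joint passes its speed limit or range.

## Working session

There is one attempt and no reset: what is moved stays moved. The work goes in short steps, Python scripts to look and compute and a tool call to move; the robot and the scene stay as the last step left them, time stands still between calls to the robot, and variables do not carry over. Pictures are saved under pics/ and viewed, at most 14 in all, crops included, and the job is handed in when it is done.

```bash
mkdir -p pics; cat > h.py <<'E'
import numpy as np, cv2
from station import sense, eyes, job
from scipy.spatial.transform import Rotation as Ro
def snap(n):
    s=sense(); d=eyes.snapshot(n)
    f=240/np.tan(np.radians(d["fov_y"])/2)
    d["K"]=np.array([[f,0,d["cx"]],[0,f,d["cy"]],[0,0,1.]]); d["D"]=np.array([d["k1"],0,0,0.])
    if "R" in d: d["Rwc"]=np.array(d["R"]).T; d["o"]=-d["Rwc"]@np.array(d["t"])
    else:
        T=np.array(d["hand_eye"]); R=Ro.from_quat(s["tool_rot"]).as_matrix()
        d["Rwc"]=R@T[:3,:3]; d["o"]=R@T[:3,3]+np.array(s["tcp_pos"])
    return d
def rays(d,uv):
    p=cv2.undistortPoints(np.array(uv,float).reshape(-1,1,2),d["K"],d["D"]).reshape(-1,2)
    return np.c_[p,np.ones(len(p))]@d["Rwc"].T
def plane(d,uv,z):
    r=rays(d,uv); return d["o"]+r*((z-d["o"][2])/r[:,2])[:,None]
def cloud(d):
    """world xyz for every pixel from range_z"""
    v,u=np.mgrid[:480,:640]; r=rays(d,np.c_[u.ravel(),v.ravel()])
    return (d["o"]+r*d["range_z"].reshape(-1,1)).reshape(480,640,3)
def proj(d,X):
    R=d["Rwc"].T; return cv2.projectPoints(np.atleast_2d(X).astype(float),cv2.Rodrigues(R)[0],-R@d["o"],d["K"],d["D"])[0].reshape(-1,2)
def save(n,img,s=1):
    cv2.imwrite("pics/"+n,cv2.resize(img[...,::-1],None,fx=s,fy=s,interpolation=cv2.INTER_CUBIC))
E
python3 - <<'E'
from h import *
import pickle
D={}
for n in("scene","side","wrist"):
    d=D[n]=snap(n); save(n+"0.png",d["pixels"]); print(n,d["o"].round(3),d["Rwc"].round(2).tolist(),d["K"][0,0],d["k1"])
pickle.dump(D,open("d0.pkl","wb")); s=sense();print(s["t"],s["tool_rot"],s["finger_gap"])
E
```

```text
scene [1.045 0.458 1.04 ] [[-0.71, 0.57, -0.4], [0.7, 0.58, -0.42], [-0.0, -0.58, -0.82]] 515.786606940047 0.009379555068336098
side [-0.074 -0.694  0.973] [[0.73, -0.47, 0.5], [-0.68, -0.48, 0.55], [-0.02, -0.74, -0.67]] 543.4155032874336 -0.15319672321349945
wrist [0.626 0.084 0.372] [[1.0, -0.0, -0.0], [-0.0, -0.95, -0.32], [-0.0, 0.32, -0.95]] 410.6280820796921 -0.09503025642734761
0.15 [ 7.07114504e-01  7.07098561e-01 -4.79171270e-04 -6.88265393e-04] 1.000335519826694
```

View pics/scene0.png

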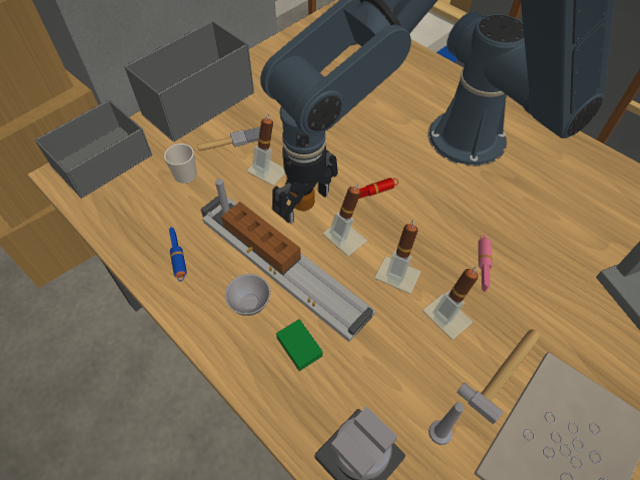

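View pics/side0.png

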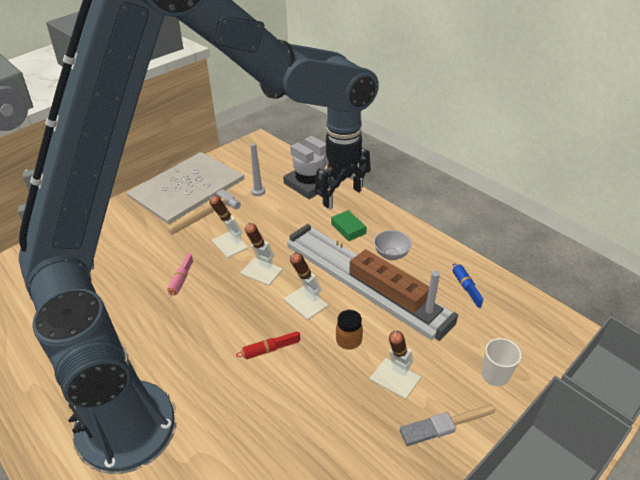

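```bash
cat >> h.py <<'E'
def barrels(d,seeds,win=30):
    """reddish-brown dark blobs at seeds -> list of (centroid, dir, e0,e1) ; axis line from PCA of mask"""
    hsv=cv2.cvtColor(d["pixels"],cv2.COLOR_RGB2HSV)
    m=((hsv[...,0]<14)|(hsv[...,0]>174))&(hsv[...,1]>90)&(hsv[...,2]<165)&(hsv[...,2]>15)
    m=cv2.morphologyEx(m.astype(np.uint8),cv2.MORPH_CLOSE,np.ones((7,7)))
    m=cv2.morphologyEx(m,cv2.MORPH_OPEN,np.ones((3,3)))
    n,l,st,c=cv2.connectedComponentsWithStats(m); out=[]
    for s in seeds:
        k=min((i for i in range(1,n) if st[i,4]>60),key=lambda i:np.hypot(*(c[i]-s)))
        p=np.argwhere(l==k)[:,::-1].astype(float); mu=p.mean(0); w,v=np.linalg.eigh(np.cov((p-mu).T)); a=v[:,1]
        if a[1]>0:a=-a
        t=(p-mu)@a; out.append((mu,a,mu+a*t.min(),mu+a*t.max(),st[k,4],np.sqrt(w)))
    return out,m
def axis3(da,ba,db,bb):
    """two image lines -> 3D line (point,dir)"""
    N=[];O=[]
    for d,b in((da,ba),(db,bb)):
        r=rays(d,[b[2],b[3]]); n=np.cross(r[0],r[1]); N.append(n/np.linalg.norm(n)); O.append(d["o"])
    u=np.cross(N[0],N[1]); u/=np.linalg.norm(u); u*=np.sign(u[2])
    p=np.linalg.lstsq(np.array(N+[[0,0,1]]),np.array([N[0]@O[0],N[1]@O[1],0.13]),rcond=None)[0]
    return p,u
def tri(da,a,db,b):
    ra,rb=rays(da,[a])[0],rays(db,[b])[0]
    st=np.linalg.lstsq(np.c_[ra,-rb],db["o"]-da["o"],rcond=None)[0]
    x,y=da["o"]+ra*st[0],db["o"]+rb*st[1]; return (x+y)/2,np.linalg.norm(x-y)
E
python3 - <<'E'
from h import *
import pickle
D=pickle.load(open("d0.pkl","rb")); a,b=D["scene"],D["side"]
A,ma=barrels(a,[(265,133),(349,203),(406,240),(463,285)]); B,mb=barrels(b,[(397,345),(300,267),(255,238),(217,208)])
for x,y in zip(A,B):
    p,u=axis3(a,x,b,y)
    print("areas",x[4],y[4],"p@.13",p.round(4),"u",u.round(3),"lean",np.arccos(u[2]).round(3),"az",np.arctan2(u[1],u[0]).round(3),"top",tri(a,x[3],b,y[3]),"bot",tri(a,x[2],b,y[2]))
# composite crops
def crop(d,c,B):
    im=d["pixels"].copy(); 
    for x in B: cv2.line(im,*[tuple(int(round(t)) for t in q) for q in x[2:4]],(0,255,0),1)
    return im[c[1]:c[1]+200,c[0]:c[0]+260]
save("c1.png",np.vstack([np.hstack([crop(a,(195,165),[]),crop(b,(270,200),[])]),np.hstack([crop(a,(250,100),A),crop(b,(180,180),B)])]),1.5)
E
```

```text
areas 324 241 p@.13 [ 0.4791 -0.2996  0.13  ] u [-0.2    0.067  0.978] lean 0.212 az 2.816 top (array([ 0.46617913, -0.29969177,  0.17741066]), np.float64(0.000574153160444657)) bot (array([ 0.4865365 , -0.30412821,  0.08633092]), np.float64(0.00025836521618526965))
areas 776 291 p@.13 [ 0.4858 -0.0051  0.13  ] u [-0.117  0.536  0.836] lean 0.581 az 1.786 top (array([0.43584624, 0.02123356, 0.19214961]), np.float64(0.08332804204624125)) bot (array([ 0.49621938, -0.02191926,  0.10068682]), np.float64(0.011898518990330967))
areas 414 223 p@.13 [0.4764 0.1524 0.13  ] u [-0.303 -0.093  0.948] lean 0.323 az -2.844 top (array([0.46260462, 0.14880913, 0.17580838]), np.float64(0.0011191589186806722)) bot (array([0.48901497, 0.15535691, 0.0871973 ]), np.float64(0.0014371265129288968))
areas 554 227 p@.13 [0.4797 0.302  0.13  ] u [-0.307  0.129  0.943] lean 0.339 az 2.743 top (array([0.45853048, 0.30392012, 0.17658774]), np.float64(0.013777639407894532)) bot (array([0.49357237, 0.29706742, 0.08975391]), np.float64(0.0016639463619076715))
```

View pics/c1.png

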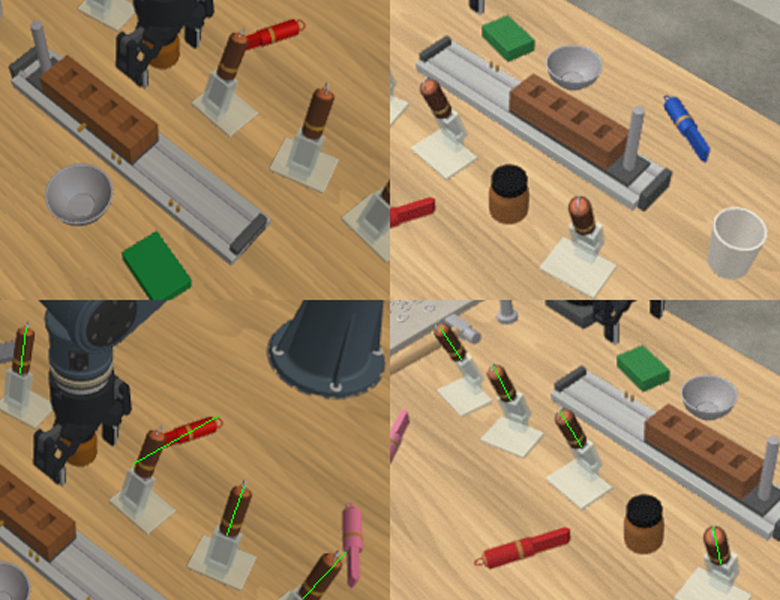

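View pics/wrist0.png

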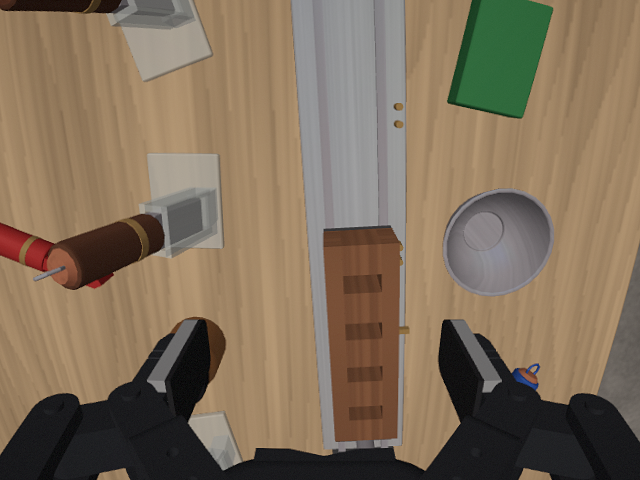

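```bash
python3 - <<'E'
from h import *
import pickle
D=pickle.load(open("d0.pkl","rb")); a,b,w=D["scene"],D["side"],D["wrist"]
print("handle top",tri(a,(221.5,183.5),b,(433.5,274.5)))
print("slots top z72",plane(w,[(363,284),(363,331),(365,374),(366,412)],.072).round(4).tolist())
print("block end",plane(w,[(324,230),(398,227)],.072).round(4).tolist())
print("pointer,pins1,pins2 z~.03",plane(w,[(406,330),(400,245),(400,260),(398,106),(398,124)],.03).round(4).tolist())
print("rail edges z20",plane(w,[(293,2),(322,445),(405,2),(402,440)],.02).round(4).tolist())
# depth check
P=cloud(w); print("depth slot rim",P[307,363].round(4),P[270,345].round(4), "rail",P[100,340].round(4),"table",P[200,250].round(4))
# cloud cluster of handle in scene
for n,d in(("scene",a),("side",b)):
    P=cloud(d); m=(np.abs(P[...,0]-.66)<.12)&(np.abs(P[...,1]+.17)<.05)&(P[...,2]>.11)&(P[...,2]<.175)
    q=P[m]; print(n,len(q),q.mean(0).round(4) if len(q) else 0, q[:,2].max().round(4) if len(q) else 0)
E
```

```text
handle top (array([ 0.66311906, -0.23893451,  0.14764902]), np.float64(0.0021115034530013116))
slots top z72 [[0.6567, -0.0567, 0.072], [0.6581, -0.1003, 0.072], [0.6614, -0.1442, 0.072], [0.664, -0.1871, 0.072]]
block end [[0.6254, -0.0111, 0.072], [0.6822, -0.0088, 0.072]]
pointer,pins1,pins2 z~.03 [[0.7041, -0.1253, 0.03], [0.6928, -0.0385, 0.03], [0.6936, -0.0528, 0.03], [0.6848, 0.0799, 0.03], [0.6855, 0.0657, 0.03]]
rail edges z20 [[0.6014, 0.1589, 0.02], [0.6228, -0.2818, 0.02], [0.6888, 0.1594, 0.02], [0.7129, -0.2753, 0.02]]
depth slot rim [ 0.6576 -0.0786  0.0699] [ 0.6421 -0.0451  0.0705] rail [0.6386 0.0843 0.0192] table [ 0.5563 -0.0048 -0.0009]
scene 0 0 0
side 0 0 0
```

The rows are not in the units I measure in: turns go in shares of pi/2 rad. I convert before sending: -0.053 rad / 1.5708 = -0.0337.

Call:
pendant(
  rows="-0.05,0.02,-0.02,0,1;-0.09,0.04,-0.03,0,1;-0.13,0.04,-0.03,-0.0337,1;-0.13,0.04,-0.03,-0.0337,1;-0.13,0.04,-0.03,-0.0337,1",
)

```text
t: 0.65
tcp_pos: [0.6644, -0.1309, 0.2825]
tool_rot: [0.689, 0.725, -0.0, -0.001]
force: [-0.9, 0.9, -0.6]
finger_gap: 1.002
gripper_force: 0.0
```

```bash
python3 - <<'E'
from h import *
import pickle
w=snap("wrist"); pickle.dump(w,open("w1.pkl","wb")); save("w1.png",w["pixels"])
print(proj(w,[[.665,-.241,.154],[.665,-.241,.032]]))
E
```

```text
[[315.77063351 380.10602531]
 [318.08642311 302.60056035]]
```

View pics/w1.png

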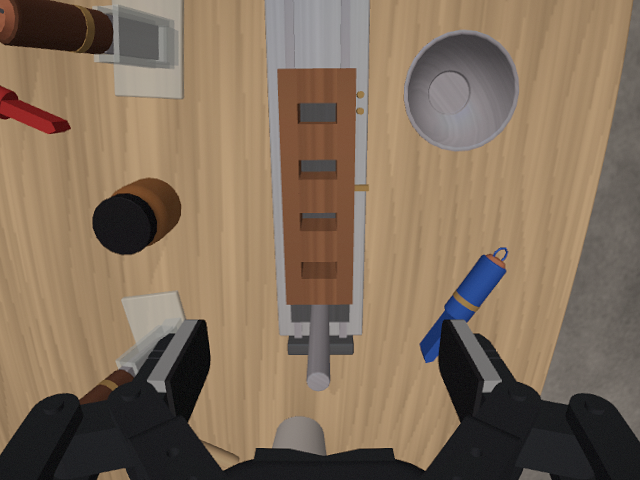

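```bash
python3 - <<'E'
from h import *
import pickle
w=pickle.load(open("w1.pkl","rb"))
print("handle",plane(w,[(318,381)],.154).round(4))
print("slots",plane(w,[(317.5,113),(318,169),(318.5,221.5),(319,270)],.072).round(4).tolist())
print("ptr,pins",plane(w,[(362,187),(360,95),(360,111)],.03).round(4).tolist())
print("rail",plane(w,[(266.5,50),(280,335),(368.5,50),(362,335)],.02).round(4).tolist())
print(sense()["tcp_pos"],Ro.from_quat(sense()["tool_rot"]).as_matrix().round(3).tolist())
E
```

```text
handle [[ 0.6667 -0.2417  0.154 ]]
slots [[0.6569, -0.0566, 0.072], [0.6592, -0.1002, 0.072], [0.6616, -0.1442, 0.072], [0.664, -0.1882, 0.072]]
ptr,pins [[0.7001, -0.1215, 0.03], [0.6923, -0.0408, 0.03], [0.6932, -0.0542, 0.03]]
rail [[0.6095, -0.0067, 0.02], [0.6259, -0.2885, 0.02], [0.6978, -0.0025, 0.02], [0.714, -0.2841, 0.02]]
[ 0.66430807 -0.12957432  0.28251127] [[-0.052, 0.999, -0.002], [0.999, 0.052, 0.001], [0.002, -0.002, -1.0]]
```

Call:
pendant(
  rows="-0.05,-0.002,0,0,0.7;-0.1117,-0.0041,0,0,0.7;-0.1117,-0.0041,0.05,0,0.7;-0.1117,-0.0041,0.1,0,0.7;-0.1117,-0.0041,0.141,0,0.7;-0.1117,-0.0041,0.141,0,0.7;-0.1117,-0.0041,0.141,0,0.1;-0.1117,-0.0041,0.141,0,0.1;-0.1117,-0.0041,0.141,0,0.1;-0.1117,-0.0041,0.141,0,0.1;-0.1117,-0.0041,0.141,0,0.1",
  squeeze=30,
)

```text
t: 1.8
tcp_pos: [0.6656, -0.2421, 0.1462]
tool_rot: [0.688, 0.726, -0.001, -0.0]
force: [-5.5, 0.6, 5.0]
finger_gap: 0.199
gripper_force: 29.4
```

Call:
pendant(
  rows="0.02,0,0,0,0.1;0.04,0,0,0,0.1;0.06,0,0,0,0.1;0.072,0,0,0,0.1;0.072,0,0,0,0.1;0.072,0,0,0,0.1",
)

```text
t: 2.4
tcp_pos: [0.6614, -0.1689, 0.1461]
tool_rot: [0.687, 0.726, -0.001, -0.001]
force: [-7.8, 0.5, 6.0]
finger_gap: 0.199
gripper_force: 30.1
```

```bash
python3 - <<'E'
from h import *
import pickle
w=snap("wrist"); pickle.dump(w,open("w2.pkl","wb")); save("w2.png",w["pixels"][:330,120:520],1.5)
E
```

```text
(no output)
```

View pics/w2.png

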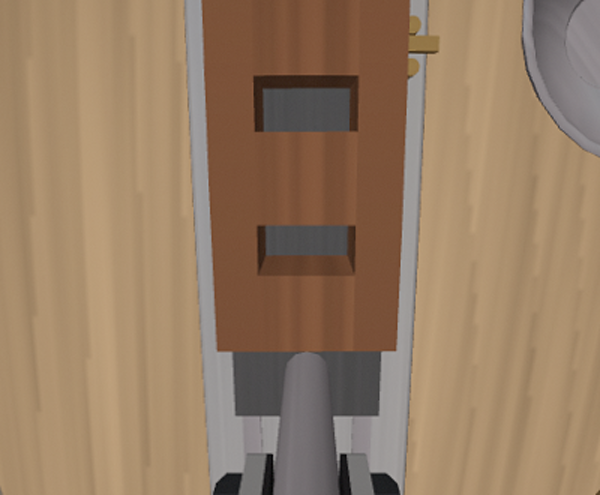

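Call:
pendant(
  rows="0,0,0,0,0.6;0,0,0,0,0.6;0,0,0,0,0.6;0,0,-0.04,0,0.6;0,0,-0.09,0,0.6;0,0,-0.14,0,0.6;0,0,-0.18,0,0.6;0,0,-0.18,0,0.6",
)

```text
t: 3.25
tcp_pos: [0.6666, -0.1712, 0.3313]
tool_rot: [0.688, 0.726, 0.003, 0.008]
force: [0.5, -0.6, -0.1]
finger_gap: 0.601
gripper_force: 0.0
```

```bash
python3 - <<'E'
from h import *
import pickle
w=snap("wrist"); pickle.dump(w,open("w3.pkl","wb"))
g=cv2.cvtColor(w["pixels"],cv2.COLOR_RGB2GRAY)
s=sense();print(s["tcp_pos"],s["q"],s["force"])
# predicted slots vs image
X=np.array([[.660,-.1151,.072],[.6576,-.0711,.072],[.6552,-.0271,.072],[.6529,.0165,.072]])
print(proj(w,X).round(1).tolist()); save("w3.png",w["pixels"])
E
```

```text
[ 0.66500135 -0.17059996  0.32728783] [-4.13555891e-01  5.47140165e-01  1.18186540e+00  9.14762823e-05
  1.40253244e+00 -4.66620930e-01] [ 0.82186224 -0.33705482 -0.64611312]
[[313.9, 129.7], [313.4, 78.2], [313.0, 24.1], [312.6, -31.5]]
```

Call:
pendant(
  rows="-0.04,-0.05,0,0,0.6;-0.08,-0.1,0,0,0.6;-0.12,-0.15,0,0,0.6;-0.12,-0.165,0,0,0.6;-0.12,-0.165,0,0,0.6;-0.12,-0.165,0,0,0.6",
)

```text
t: 3.9
tcp_pos: [0.5032, -0.299, 0.3211]
tool_rot: [0.689, 0.725, 0.0, -0.001]
force: [-0.2, 0.7, -0.4]
finger_gap: 0.603
gripper_force: 0.0
```

```bash
python3 - <<'E'
from h import *
import pickle
w=snap("wrist"); pickle.dump(w,open("w4.pkl","wb"))
s=sense();print(s["tcp_pos"],s["q"])
W=pickle.load(open("w3.pkl","rb"))
save("w34.png",np.hstack([W["pixels"][:,100:540],w["pixels"][:,0:440]]),.9)
E
```

```text
[ 0.50438205 -0.29832928  0.32139952] [-7.25074616e-01  4.04377801e-01  1.44865894e+00  8.23096825e-04
  1.29007332e+00 -7.76975783e-01]
```

View pics/w34.png

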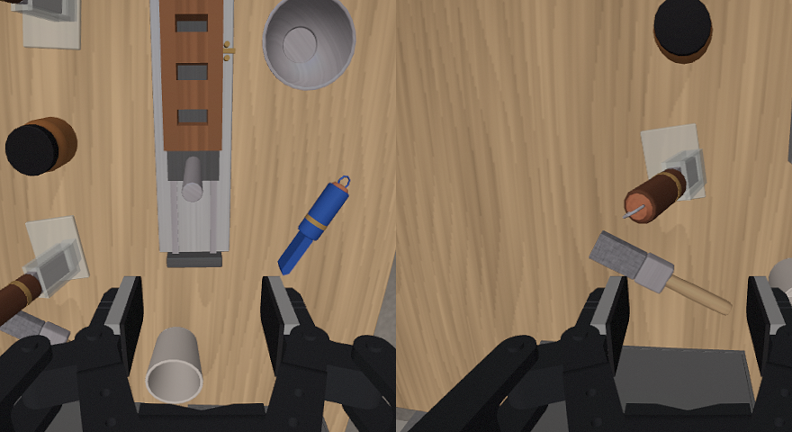

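To row units: 1.57 rad / 1.5708 = 0.9995.

```bash
cat >> h.py <<'E'
def axisN(views):
    """[(d,b),...] -> 3D axis line at z=.13, unit dir, plane residuals (mm)"""
    N=[];c=[]
    for d,b in views:
        r=rays(d,[b[2],b[3]]); n=np.cross(r[0],r[1]); n/=np.linalg.norm(n); N.append(n); c.append(n@d["o"])
    N=np.array(N);c=np.array(c)
    u=np.linalg.svd(N)[2][-1]; u*=np.sign(u[2])
    p=np.linalg.lstsq(np.r_[N,[[0,0,1]]],np.r_[c,.13],rcond=None)[0]
    return p,u,((N@p-c)*1e3).round(1)
def show(p,u): print("p",p.round(4),"u",u.round(3),"lean",np.arccos(u[2]).round(3),"tilt az off -x",np.arctan2(-u[1],-u[0]).round(3))
E
```

Call:
pendant(
  rows="0,0,0,0.0955,0.6;0,0,0,0.191,0.6;0,0,0,0.2865,0.6;0,0,0,0.382,0.6;0,0,0,0.4775,0.6;0,0,0,0.573,0.6;0,0,0,0.6685,0.6;0,0,0,0.7639,0.6;0,0,0,0.8594,0.6;0,0,0,0.9549,0.6;0,0,0,0.9995,0.6;0,0,0,0.9995,0.6;0,0,0,0.9995,0.6",
)

```text
t: 5.25
tcp_pos: [0.5056, -0.2974, 0.3218]
tool_rot: [1.0, 0.029, -0.0, -0.0]
force: [0.7, 0.2, 0.1]
finger_gap: 0.604
gripper_force: 0.0
```

```bash
python3 - <<'E'
from h import *
import pickle
s=sense();print(s["tcp_pos"],s["q"],Ro.from_quat(s["tool_rot"]).as_matrix().round(3).tolist())
w5=snap("wrist"); a=snap("scene");b=snap("side"); w4=pickle.load(open("w4.pkl","rb"))
pickle.dump((w5,a,b),open("v5.pkl","wb"))
P=[.479,-.2996,.13]; V=[]
for n,d in(("w4",w4),("w5",w5),("scene",a),("side",b)):
    B,m=barrels(d,[proj(d,P)[0]]); x=B[0]; V.append((d,x)); print(n,x[0].round(1),x[1].round(3),x[4],x[5].round(1),"pred",proj(d,P)[0].round(1))
for k in([0,1],[0,1,2],[0,1,2,3],[2,3],[0,2,3]):
    p,u,r=axisN([V[i] for i in k]); print(k,r); show(p,u)
print("base",plane(w4,[(271,147),(331,138),(343,219)],.008).round(4).tolist())
im=[]
for d,x in V[:2]:
    q=d["pixels"].copy(); cv2.line(q,tuple(x[2].astype(int)),tuple(x[3].astype(int)),(0,255,0),1); c=x[0].astype(int); y0,x0=max(c[1]-120,0),max(c[0]-150,0); q=q[y0:y0+240,x0:x0+300]; im.append(cv2.resize(q,(300,240)))
save("s0.png",np.hstack(im),1.3)
E
```

```text
[ 0.50557576 -0.2974022   0.32180454] [-7.22253366e-01  4.04481407e-01  1.44730930e+00  2.96739304e-04
  1.29035076e+00  7.91083730e-01] [[0.998, 0.057, -0.0], [0.057, -0.998, 0.001], [-0.0, -0.001, -1.0]]
w4 [286.9 217.7] [ 0.811 -0.585] 2532 [10.3 19.9] pred [291.6 211.8]
w5 [328.9 250.1] [-0.085 -0.996] 2721 [10.  22.1] pred [325.2 245.2]
scene [265.2 133.2] [ 0.137 -0.991] 324 [3.1 8.5] pred [265.  135.1]
side [399.  346.3] [ 0.095 -0.995] 201 [3.7 5.1] pred [397.6 342.5]
[0, 1] [0. 0.]
p [ 0.478  -0.3024  0.13  ] u [-0.337 -0.065  0.939] lean 0.35 tilt az off -x 0.19
[0, 1, 2] [-0.7  0.1 -0.6]
p [ 0.4766 -0.3027  0.13  ] u [-0.328 -0.063  0.943] lean 0.34 tilt az off -x 0.19
[0, 1, 2, 3] [ 0.1  0.3 -1.3 -1.6]
p [ 0.4777 -0.3028  0.1298] u [-0.287 -0.075  0.955] lean 0.302 tilt az off -x 0.256
[2, 3] [-0.  0.]
p [ 0.4561 -0.321   0.13  ] u [-0.673 -0.489  0.555] lean 0.982 tilt az off -x 0.628
[0, 2, 3] [ 0.4  0.1 -0.3]
p [ 0.4569 -0.3201  0.13  ] u [-0.713 -0.512  0.478] lean 1.072 tilt az off -x 0.623
base [[0.4473, -0.2639, 0.008], [0.5092, -0.2518, 0.008], [0.527, -0.3381, 0.008]]
```

View pics/s0.png

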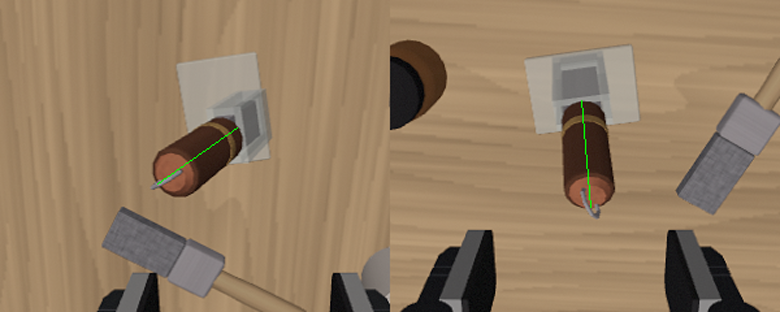

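To row units: -0.138 rad / 1.5708 = -0.0879.

Call:
pendant(
  rows="-0.0328,0.0041,0.03,-0.0879,0.6;-0.0328,0.0041,0.07,-0.0879,0.6;-0.0328,0.0041,0.11,-0.0879,0.6;-0.0328,0.0041,0.145,-0.0879,0.6;-0.0328,0.0041,0.165,-0.0879,0.6;-0.0328,0.0041,0.1748,-0.0879,0.6;-0.0328,0.0041,0.1748,-0.0879,0.6;-0.0328,0.0041,0.1748,-0.0879,0.6;-0.0328,0.0041,0.1748,-0.0879,0.6",
  squeeze=20,
)

```text
t: 6.3
tcp_pos: [0.4729, -0.305, 0.149]
tool_rot: [0.995, 0.096, 0.001, 0.001]
force: [0.4, 0.9, -0.4]
finger_gap: 0.6
gripper_force: 0.0
```

```bash
python3 - <<'E'
from h import *
w=snap("wrist"); save("g0.png",w["pixels"][100:480,120:520],1.0); s=sense(); print(s["tcp_pos"],s["force"],Ro.from_quat(s["tool_rot"]).as_matrix().round(3).tolist(),proj(w,[[.4731,-.3034,.144]]))
E
```

```text
[ 0.47282394 -0.30493076  0.14897075] [0.16438521 0.03930651 1.04601436] [[0.982, 0.191, 0.002], [0.191, -0.982, -0.002], [0.002, 0.003, -1.0]] [[319.88262618 350.48966306]]
```

View pics/g0.png

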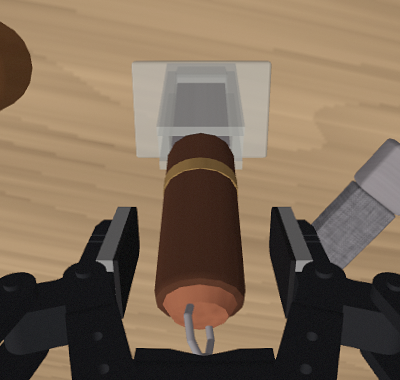

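Call:
pendant(
  rows="0,0,0,0,0.45;0,0,0,0,0.4;0,0,0,0,0.35;0,0,0,0,0.3;0,0,0,0,0.2;0,0,0,0,0.2;0,0,0,0,0.2;0,0,0,0,0.2",
  squeeze=20,
)

```text
t: 7.15
tcp_pos: [0.4721, -0.3043, 0.1479]
tool_rot: [0.995, 0.096, 0.0, 0.0]
force: [-0.2, 1.4, 4.4]
finger_gap: 0.349
gripper_force: 19.7
```

Call:
pendant(
  rows="-0.0015,0,-0.0048,0,0.2;-0.0031,0,-0.0095,0,0.2;-0.0061,0,-0.019,0,0.2;-0.0092,0,-0.0286,0,0.2;-0.0122,0,-0.0381,0,0.2;-0.0152,0,-0.0476,0,0.2;-0.0183,0,-0.0571,0,0.2;-0.0214,0,-0.0667,0,0.2;-0.0244,0,-0.0762,0,0.2;-0.03,0,-0.11,0,0.2;-0.03,0,-0.15,0,0.2;-0.03,0,-0.175,0,0.2;-0.03,0,-0.175,0,0.2",
)

```text
t: 8.45
tcp_pos: [0.4441, -0.3116, 0.3272]
tool_rot: [0.995, 0.096, 0.003, 0.004]
force: [0.3, -1.1, -0.5]
finger_gap: 0.344
gripper_force: 20.0
```

```bash
python3 - <<'E'
from h import *
s=sense(); print(s["tcp_pos"],s["force"],s["finger_gap"],s["q"])
a=snap("scene");b=snap("side");w=snap("wrist")
import pickle; pickle.dump((a,b,w),open("v6.pkl","wb"))
save("x0.png",np.hstack([a["pixels"][60:300,140:400],b["pixels"][200:440,280:540],cv2.resize(w["pixels"][120:480,130:520],(260,240))]))
E
```

```text
[ 0.44406113 -0.31163987  0.32716011] [ 0.32999823 -1.05668454 -0.50863336] 0.3437489826573725 [-8.17995086e-01  3.29850655e-01  1.55242965e+00  6.42598313e-06
  1.24952484e+00  5.60962898e-01]
```

View pics/x0.png

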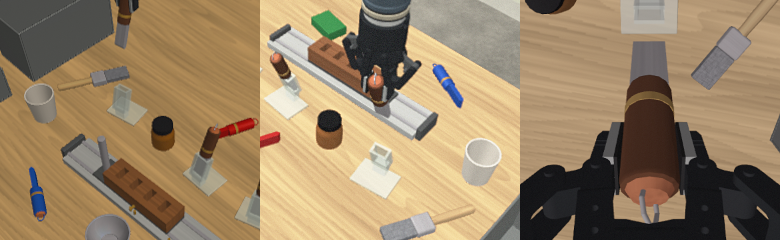

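The rows are not in the units I measure in: turns go in shares of pi/2 rad. I convert before sending: 0.138 rad / 1.5708 = 0.0879.

Call:
pendant(
  rows="0.03,-0.035,0,0,0.2;0.06,-0.07,0,0,0.2;0.09,-0.105,0,0.0318,0.2;0.12,-0.14,0,0.0637,0.2;0.14,-0.175,0,0.0879,0.2;0.1614,-0.2084,0,0.0879,0.2;0.1614,-0.2084,0,0.0879,0.2;0.1614,-0.2084,0.05,0.0879,0.2;0.1614,-0.2084,0.1,0.0879,0.2;0.1614,-0.2084,0.14,0.0879,0.2;0.1614,-0.2084,0.165,0.0879,0.2;0.1614,-0.2084,0.173,0.0879,0.2;0.1614,-0.2084,0.173,0.0879,0.2;0.1614,-0.2084,0.173,0.0879,0.2",
)

```text
t: 10.0
tcp_pos: [0.5619, -0.0752, 0.1502]
tool_rot: [1.0, 0.027, 0.001, 0.0]
force: [0.3, -0.2, -0.8]
finger_gap: 0.345
gripper_force: 20.2
```

```bash
python3 - <<'E'
from h import *
s=sense(); R=Ro.from_quat(s["tool_rot"]).as_matrix(); p=np.array(s["tcp_pos"]); print(p,s["force"],R.round(3).tolist())
d=np.array([.6222,-.0731,.154])-p; print("to final, tool axes",(R.T@d).round(4))
E
```

```text
[ 0.56189863 -0.07517038  0.15017698] [ 0.33953115 -0.15193579 -0.75373279] [[0.999, 0.053, 0.001], [0.053, -0.999, -0.0], [0.001, 0.001, -1.0]]
to final, tool axes [ 0.0603  0.0012 -0.0037]
```

Call:
pendant(
  rows="0.01,0,-0.003,0,0.2;0.02,0,-0.003,0,0.2;0.03,0,-0.003,0,0.2;0.036,0,-0.003,0,0.2",
)

```text
t: 10.4
tcp_pos: [0.5978, -0.0726, 0.1531]
tool_rot: [1.0, 0.027, -0.0, 0.0]
force: [-3.5, -0.9, 0.5]
finger_gap: 0.347
gripper_force: 19.8
```

Call:
pendant(
  rows="0.006,0,0,0,0.2;0.012,0,0,0,0.2;0.018,0,0,0,0.2;0.0243,0,0,0,0.2;0.0243,0,0,0,0.2;0.0243,0,0,0,0.2",
)

```text
t: 11.0
tcp_pos: [0.6223, -0.0714, 0.1524]
tool_rot: [1.0, 0.027, 0.001, 0.0]
force: [0.6, -0.3, -0.0]
finger_gap: 0.34
gripper_force: 20.1
```

```bash
python3 - <<'E'
from h import *
s=sense(); print(s["tcp_pos"],s["force"])
a=snap("scene");b=snap("side");w=snap("wrist")
save("x1.png",np.hstack([cv2.resize(a["pixels"][140:340,170:390],(264,240)),cv2.resize(b["pixels"][180:340,280:460],(270,240)),cv2.resize(w["pixels"][120:480,130:520],(260,240))]))
E
```

```text
[ 0.62231783 -0.07135529  0.15241364] [ 0.60143947 -0.27964402 -0.01857869]
```

View pics/x1.png

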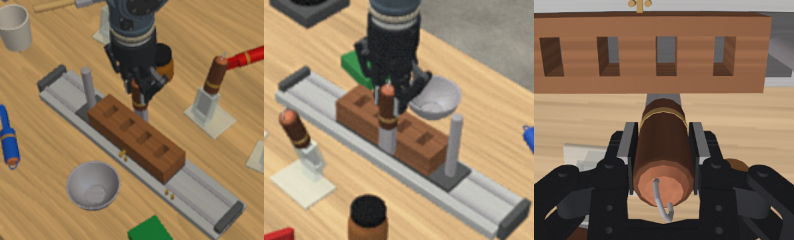

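```bash
python3 - <<'E'
from h import *
w=snap("wrist"); s=sense(); R=Ro.from_quat(s["tool_rot"]).as_matrix(); p=np.array(s["tcp_pos"])
for L in(0,.05,.1,.2,.3):
    ax=R@np.array([-np.sin(L),0,-np.cos(L)])   # up the stick
    g=p+R@np.array([0,0,.003])
    print(L,proj(w,[g+ax*(.132-.111),g-ax*.051,g-ax*.111]).round(0).tolist())
B,m=barrels(w,[(322,330)]); print(B[0][0],B[0][2:4],B[0][4])
# find blade/barrel junction along centre column: gray vs brown
hsv=cv2.cvtColor(w["pixels"],cv2.COLOR_RGB2HSV); print([(v,hsv[v,324].tolist()) for v in range(250,290,4)])
E
```

```text
0 [[325.0, 395.0], [325.0, 291.0], [324.0, 247.0]]
0.05 [[325.0, 398.0], [325.0, 286.0], [324.0, 239.0]]
0.1 [[325.0, 400.0], [325.0, 282.0], [324.0, 230.0]]
0.2 [[325.0, 405.0], [325.0, 272.0], [324.0, 213.0]]
0.3 [[325.0, 409.0], [325.0, 263.0], [324.0, 196.0]]
[325.06791671 342.33903848] (array([332.68211157, 428.90751754]), array([318.53298431, 268.04107671])) 9173
[(250, [12, 131, 146]), (254, [12, 131, 146]), (258, [11, 132, 147]), (262, [165, 10, 103]), (266, [160, 7, 106]), (270, [8, 140, 60]), (274, [10, 145, 60]), (278, [9, 125, 61]), (282, [17, 136, 105]), (286, [17, 137, 104])]
```

To row units: -1.57 rad / 1.5708 = -0.9995.

Call:
pendant(
  rows="-0.01,0,0,0,0.2;-0.02,0,0,0,0.2;-0.02,0,-0.04,0,0.2;-0.02,0,-0.08,0,0.2;-0.01,0.02,-0.1,-0.0955,0.2;0.01,0.03,-0.1,-0.191,0.2;0.03,0.04,-0.1,-0.2865,0.2;0.0353,0.0457,-0.1,-0.382,0.2;0.0353,0.0457,-0.1,-0.4775,0.2;0.0353,0.0457,-0.1,-0.573,0.2;0.0353,0.0457,-0.1,-0.6685,0.2;0.0353,0.0457,-0.1,-0.7639,0.2;0.0353,0.0457,-0.1,-0.8594,0.2;0.0353,0.0457,-0.1,-0.9549,0.2;0.0353,0.0457,-0.1,-0.9995,0.2;0.0353,0.0457,-0.1,-0.9995,0.2;0.0353,0.0457,-0.1,-0.9995,0.2",
)

```text
t: 12.9
tcp_pos: [0.6585, -0.1151, 0.2524]
tool_rot: [0.689, 0.725, -0.0, -0.0]
force: [-0.1, -0.1, -0.9]
finger_gap: 0.347
gripper_force: 20.2
```

```bash
python3 - <<'E'
from h import *
import pickle
s=sense(); R=Ro.from_quat(s["tool_rot"]).as_matrix(); p=np.array(s["tcp_pos"]); print(p,R.round(3).tolist())
print("to bay0 at z.19",(R.T@(np.array([.660,-.1151,.19])-p)).round(4))
w=snap("wrist"); pickle.dump(w,open("w7.pkl","wb"))
# blade tip: where is it vs slot? project
g=p+R@[0,0,.003]
for L in(-.1,0,.1): 
    ax=R@np.array([-np.sin(L),0,-np.cos(L)]); print(L,proj(w,[g-ax*.051,g-ax*.111]).round(0).tolist())
print("slots",proj(w,[[.660,-.1151,.072],[.6576,-.0711,.072],[.6552,-.0271,.072]]).round(0).tolist())
save("w7.png",w["pixels"][100:420,170:490],1.8)
E
```

```text
[ 0.65850931 -0.11514249  0.25240166] [[-0.051, 0.999, -0.001], [0.999, 0.051, 0.0], [0.0, -0.001, -1.0]]
to bay0 at z.19 [-0.      0.0015  0.0624]
-0.1 [[321.0, 299.0], [322.0, 263.0]]
0 [[321.0, 289.0], [322.0, 245.0]]
0.1 [[321.0, 279.0], [322.0, 228.0]]
slots [[324.0, 216.0], [324.0, 157.0], [324.0, 94.0]]
```

View pics/w7.png

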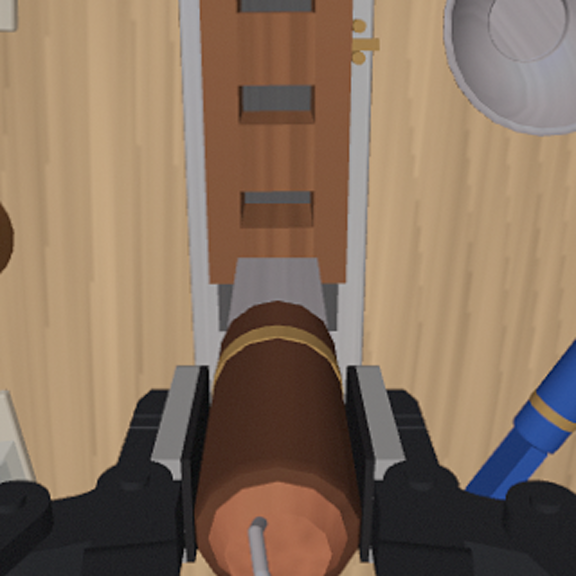

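Call:
pendant(
  rows="0,0.0007,0.03,0,0.2;0,0.0007,0.05,0,0.2;0,0.0007,0.06,0,0.2;0,0.0007,0.07,0,0.2;0,0.0007,0.08,0,0.2;0,0.0007,0.08,0,0.2",
)

```text
t: 13.55
tcp_pos: [0.6594, -0.1149, 0.1714]
tool_rot: [0.688, 0.726, -0.0, -0.001]
force: [-0.2, 0.4, 0.2]
finger_gap: 0.346
gripper_force: 20.2
```

Call:
pendant(
  rows="0,0,0.01,0,0.2;0,0,0.018,0,0.2;0,0,0.024,0,0.2;0,0,0.026,0,0.2;0,0,0.026,0,0.2",
)

```text
t: 14.05
tcp_pos: [0.6598, -0.1151, 0.1461]
tool_rot: [0.688, 0.726, -0.0, -0.0]
force: [0.1, -0.7, -0.4]
finger_gap: 0.347
gripper_force: 20.2
```

Call:
pendant(
  rows="0,0,0.001,0,0.2;0,0,0.002,0,0.2;0,0,0.003,0,0.2;0,0,0.003,0,0.2",
)

```text
t: 14.45
tcp_pos: [0.6603, -0.1151, 0.1453]
tool_rot: [0.688, 0.726, 0.0, 0.001]
force: [-2.2, 1.5, 6.1]
finger_gap: 0.346
gripper_force: 21.0
```

Call:
pendant(
  rows="0,0,0,0,0.4;0,0,0,0,0.5;0,0,0,0,0.55;0,0,0,0,0.55;0,0,0,0,0.55;0,0,-0.04,0,0.55;0,0,-0.09,0,0.55;0,0,-0.14,0,0.55;0,0,-0.18,0,0.55;0,0,-0.18,0,0.55;0,0,-0.18,0,0.55",
)

```text
t: 15.55
tcp_pos: [0.6602, -0.1152, 0.3249]
tool_rot: [0.688, 0.726, 0.001, 0.001]
force: [-1.1, 0.4, -1.1]
finger_gap: 0.557
gripper_force: 0.0
```

```bash
python3 - <<'E'
from h import *
import pickle
w=snap("wrist"); s=sense();print(s["tcp_pos"],s["force"],s["q"]); pickle.dump(w,open("w8.pkl","wb"))
B,m=barrels(w,[proj(w,[.66,-.115,.13])[0]]); print(B[0])
# cap: orange-ish
P=cloud(w); 
q=P[(np.hypot(P[...,0]-.66,P[...,1]+.115)<.025)&(P[...,2]>.12)&(P[...,2]<.2)]; print(len(q),np.percentile(q[:,2],[50,90,97,100]).round(4))
t=q[(q[:,2]>.16)&(q[:,2]<.168)]; print("cap",len(t),t.mean(0).round(4))
E
```

```text
[ 0.65933158 -0.11489055  0.32289955] [-0.22892436  0.08249853 -0.21707814] [-3.39125119e-01  5.28360421e-01  1.22802118e+00 -4.59658174e-05
  1.38645446e+00 -3.92102123e-01]
(array([320.51461697, 113.4023757 ]), array([-0.00707761, -0.99997495]), array([321.33402778, 229.17458046]), array([ 3.19710190e+02, -2.52749061e-01]), np.int32(14059), array([20.19064074, 68.08945816]))
1370 [0.1638 0.1675 0.1784 0.181 ]
cap 1097 [ 0.6605 -0.1028  0.164 ]
```

```bash
cat >> h.py <<'E'
def caps(d,z0=.158,z1=.170):
    """orange cap faces near height z: list of world centres"""
    hsv=cv2.cvtColor(d["pixels"],cv2.COLOR_RGB2HSV); P=cloud(d)
    m=(hsv[...,0]<16)&(hsv[...,1]>90)&(hsv[...,2]>120)&(P[...,2]>z0)&(P[...,2]<z1)
    n,l,st,c=cv2.connectedComponentsWithStats(cv2.morphologyEx(m.astype(np.uint8),cv2.MORPH_CLOSE,np.ones((5,5))))
    out=[]
    for i in range(1,n):
        if st[i,4]>150:
            cn=max(cv2.findContours((l==i).astype(np.uint8),cv2.RETR_EXTERNAL,cv2.CHAIN_APPROX_NONE)[0],key=len)
            e=cv2.fitEllipse(cn); out.append((plane(d,[e[0]],.164)[0].round(4),np.round(e[1],1),np.round(e[0])))
    return out
E
python3 - <<'E'
from h import *
import pickle
w=pickle.load(open("w8.pkl","rb"))
for c in caps(w): print(c)
E
```

```text
(array([ 0.4751, -0.0025,  0.164 ]), array([22.7, 30.2]), array([51., 47.]))
(array([ 0.6602, -0.1012,  0.164 ]), array([28.3, 31.6]), array([323., 204.]))
```

Call:
pendant(
  rows="0.044,0,0,0,0;0.044,0,0.05,0,0;0.044,0,0.09,0,0;0.044,0,0.12,0,0;0.044,0,0.145,0,0;0.044,0,0.151,0,0;0.044,0,0.151,0,0;0.038,0,0.151,0,0;0.034,0,0.151,0,0;0.03,0,0.151,0,0;0.026,0,0.151,0,0;0.0225,0,0.151,0,0;0.02,0,0.151,0,0;0.02,0,0.151,0,0;0.03,0,0.13,0,0;0.03,0,0.09,0,0;0.03,0,0.04,0,0.6;0.03,0,0,0,0.6;0.03,0,0,0,0.6",
)

```text
t: 17.5
tcp_pos: [0.6617, -0.0858, 0.3315]
tool_rot: [0.688, 0.726, 0.003, 0.007]
force: [0.3, 0.5, -0.0]
finger_gap: 0.509
gripper_force: 0.0
```

```bash
python3 - <<'E'
from h import *
w=snap("wrist"); s=sense();print(s["tcp_pos"],s["q"],Ro.from_quat(s["tool_rot"]).as_matrix().round(3).tolist())
for c in caps(w): print(c)
E
```

```text
[ 0.66001523 -0.08536734  0.32781714] [-2.96219438e-01  5.14712204e-01  1.23917157e+00  4.94439314e-05
  1.37916813e+00 -3.49608386e-01] [[-0.053, 0.999, 0.008], [0.999, 0.053, -0.002], [-0.003, 0.008, -1.0]]
(array([ 0.4749, -0.0031,  0.164 ]), array([23.6, 31.2]), array([54., 93.]))
(array([ 0.6611, -0.1204,  0.164 ]), array([24.7, 29.5]), array([316., 263.]))
```

```bash
cat >> h.py <<'E'
def stick(views,P):
    V=[]
    for d in views:
        x=barrels(d,[proj(d,P)[0]])[0][0]; V.append((d,x)); print("blob",x[0].round(),"pred",proj(d,P)[0].round(),"area",x[4],"sd",x[5].round(1))
    p,u,r=axisN(V); show(p,u); return p,u
def basehull(d,P,az):
    """pale base top: hull of pale pixels on z~8mm plane in 60mm radius"""
    hsv=cv2.cvtColor(d["pixels"],cv2.COLOR_RGB2HSV); X=cloud(d)
    m=(hsv[...,1]<70)&(hsv[...,2]>120)&(abs(X[...,2]-.008)<.004)&(np.hypot(X[...,0]-P[0],X[...,1]-P[1])<.09)
    m=cv2.morphologyEx(m.astype(np.uint8),cv2.MORPH_OPEN,np.ones((5,5)))
    uv=np.argwhere(m>0)[:,::-1]
    if len(uv)<200: print("base?",len(uv)); return
    q=plane(d,uv,.008)[:,:2]; r=cv2.minAreaRect((q*1000).astype(np.float32)); print("base centre",np.round(r[0],1),"size",np.round(r[1],1),"ang",round(r[2],1),"n",len(uv))
def goto(tgt,yaw):
    """print tool-axis shift to TCP tgt, and tool turn so tool x has world yaw"""
    s=sense();R=Ro.from_quat(s["tool_rot"]).as_matrix();p=np.array(s["tcp_pos"]); c=np.arctan2(R[1,0],R[0,0])
    print("tcp",p.round(4),"shift",(R.T@(np.array(tgt)-p)).round(4),"turn",round(c-yaw,4),"q6",round(s["q"][5],2))
E
```

Call:
pendant(
  rows="0.04,-0.03,0,0,0.6;0.07,-0.07,0,0,0.6;0.1,-0.11,0,0,0.6;0.1134,-0.1543,0,0,0.6;0.1134,-0.1543,0,0,0.6;0.1134,-0.1543,0,0,0.6",
)

```text
t: 18.15
tcp_pos: [0.4965, 0.0206, 0.3225]
tool_rot: [0.688, 0.726, -0.001, -0.001]
force: [1.1, 1.2, -0.4]
finger_gap: 0.6
gripper_force: 0.0
```

```bash
python3 -c "
from h import *; import pickle
pickle.dump(snap('wrist'),open('a.pkl','wb'))"
```

Call:
pendant(
  rows="0,0,0,0.0955,0.6;0,0,0,0.191,0.6;0,0,0,0.2865,0.6;0,0,0,0.382,0.6;0,0,0,0.4775,0.6;0,0,0,0.573,0.6;0,0,0,0.6685,0.6;0,0,0,0.7639,0.6;0,0,0,0.8594,0.6;0,0,0,0.9549,0.6;0,0,0,0.9995,0.6;0,0,0,0.9995,0.6;0,0,0,0.9995,0.6",
)

```text
t: 19.5
tcp_pos: [0.4993, 0.0194, 0.3231]
tool_rot: [1.0, 0.027, 0.0, 0.0]
force: [-0.1, -0.9, 0.1]
finger_gap: 0.601
gripper_force: 0.0
```

```bash
python3 - <<'E'
from h import *; import pickle
a=pickle.load(open('a.pkl','rb')); b=snap('wrist'); pickle.dump(b,open('b.pkl','wb'))
P=[.485,-.003,.13]; p,u=stick([a,b],P); basehull(a,P,0); basehull(b,P,0)
yaw=np.arctan2(-u[1],-u[0]); g=p+u/u[2]*.014; print(g.round(4)); goto([g[0],g[1],.147],yaw)
E
```

```text
blob [307. 244.] pred [307. 239.] area 2299 sd [10.  18.7]
blob [354. 232.] pred [351. 232.] area 2685 sd [10.2 21.4]
p [ 0.4869 -0.0049  0.13  ] u [-0.332  0.015  0.943] lean 0.339 tilt az off -x -0.045
base centre [496.8   3.6] size [74.4 65.5] ang 88.5 n 2676
base centre [497.9  -4.6] size [89.5 65.7] ang 88.5 n 2278
[ 0.482  -0.0047  0.144 ]
tcp [0.4991 0.0195 0.3232] shift [-0.0184  0.0233  0.1762] turn 0.0993 q6 1.33
```

To row units: 0.089 rad / 1.5708 = 0.0567.

Call:
pendant(
  rows="-0.0174,0.0233,0.03,0.0567,0.6;-0.0174,0.0233,0.07,0.0567,0.6;-0.0174,0.0233,0.11,0.0567,0.6;-0.0174,0.0233,0.145,0.0567,0.6;-0.0174,0.0233,0.165,0.0567,0.6;-0.0174,0.0233,0.176,0.0567,0.6;-0.0174,0.0233,0.176,0.0567,0.6;-0.0174,0.0233,0.176,0.0567,0.6",
)

```text
t: 20.35
tcp_pos: [0.483, -0.0045, 0.1481]
tool_rot: [1.0, -0.017, 0.001, 0.0]
force: [0.3, -0.3, 0.3]
finger_gap: 0.604
gripper_force: 0.0
```

```bash
python3 - <<'E'
from h import *
s=sense(); R=Ro.from_quat(s["tool_rot"]).as_matrix(); p=np.array(s["tcp_pos"]); print(p,s["force"],R.round(3).tolist())
w=snap("wrist"); x=barrels(w,[(320,330)])[0][0]; print(x[0],x[1],x[4],"tool axis at",proj(w,[p+R@[0,0,.003],p+R@[0,0,.053]]).round())
E
```

```text
[ 0.48296746 -0.00445455  0.14807279] [ 0.33715477 -0.25947288  0.34784631] [[0.999, -0.035, 0.001], [-0.035, -0.999, -0.0], [0.001, 0.0, -1.0]]
[334.93162807 364.62053232] [-0.34145529 -0.93989802] 14465 tool axis at [[325. 355.]
 [325. 292.]]
```

```bash
cat >> h.py <<'E'
def rowedges(w,rows=(290,310,330,350)):
    hsv=cv2.cvtColor(w["pixels"],cv2.COLOR_RGB2HSV); m=(hsv[...,0]<16)&(hsv[...,1]>90)&(hsv[...,2]<90)&(hsv[...,2]>25)
    for v in rows:
        l=r=325
        while l>0 and m[v,l-3:l].any(): l-=1
        while r<636 and m[v,r+1:r+4].any(): r+=1
        print(v,l,r,(l+r)/2)
E
python3 - <<'E'
from h import *
rowedges(snap("wrist"))
E
```

```text
290 291 359 325.0
310 288 362 325.0
330 286 364 325.0
350 284 366 325.0
```

Centred exactly. Close and draw stick1.

Call:
pendant(
  rows="0,0,0,0,0.45;0,0,0,0,0.4;0,0,0,0,0.35;0,0,0,0,0.3;0,0,0,0,0.2;0,0,0,0,0.2;0,0,0,0,0.2;0,0,0,0,0.2",
  squeeze=20,
)

```text
t: 21.25
tcp_pos: [0.4825, -0.0044, 0.148]
tool_rot: [1.0, -0.018, 0.001, 0.0]
force: [-0.6, -0.2, 6.6]
finger_gap: 0.345
gripper_force: 19.7
```

Call:
pendant(
  rows="-0.0015,0,-0.0048,0,0.2;-0.0031,0,-0.0095,0,0.2;-0.0061,0,-0.019,0,0.2;-0.0092,0,-0.0286,0,0.2;-0.0122,0,-0.0381,0,0.2;-0.0152,0,-0.0476,0,0.2;-0.0183,0,-0.0571,0,0.2;-0.0214,0,-0.0667,0,0.2;-0.0244,0,-0.0762,0,0.2;-0.03,0,-0.11,0,0.2;-0.03,0,-0.15,0,0.2;-0.03,0,-0.175,0,0.2;-0.03,0,-0.175,0,0.2",
)

```text
t: 22.55
tcp_pos: [0.4542, -0.0037, 0.3266]
tool_rot: [1.0, -0.018, 0.005, 0.001]
force: [-0.8, 0.0, -1.2]
finger_gap: 0.346
gripper_force: 20.0
```

```bash
python3 - <<'E'
from h import *
# push start at bay2, rx -.095 ; final -.0355
b=np.array([.6552,-.0271]); rx=np.array([.9985,.055])
goto([*(b-rx*.095),.154],.054)
w=snap("wrist"); basehull(w,[.498,-.005,.13],0)
E
```

```text
tcp [ 0.4542 -0.0037  0.3266] shift [0.1055 0.0245 0.1736] turn -0.0891 q6 1.35
base centre [497.5  -5.2] size [88.9 65.3] ang 88.7 n 3138
```

To row units: -0.0891 rad / 1.5708 = -0.0567.

Call:
pendant(
  rows="0.04,0.01,0,0,0.2;0.08,0.02,0,-0.0567,0.2;0.1055,0.0245,0,-0.0567,0.2;0.1055,0.0245,0.05,-0.0567,0.2;0.1055,0.0245,0.1,-0.0567,0.2;0.1055,0.0245,0.14,-0.0567,0.2;0.1055,0.0245,0.165,-0.0567,0.2;0.1055,0.0245,0.172,-0.0567,0.2;0.1055,0.0245,0.172,-0.0567,0.2;0.1055,0.0245,0.172,-0.0567,0.2",
)

```text
t: 23.6
tcp_pos: [0.5573, -0.0316, 0.1512]
tool_rot: [1.0, 0.027, 0.001, 0.0]
force: [0.4, -0.4, 0.2]
finger_gap: 0.342
gripper_force: 20.1
```

```bash
python3 - <<'E'
from h import *
b=np.array([.6552,-.0271]); rx=np.array([.9985,.055])
goto([*(b-rx*.0355),.154],.054)
E
```

```text
tcp [ 0.5573 -0.0316  0.1512] shift [ 0.0625  0.0008 -0.0027] turn -0.0001 q6 1.26
```

Call:
pendant(
  rows="0.01,0,-0.002,0,0.2;0.02,0,-0.002,0,0.2;0.03,0,-0.002,0,0.2;0.036,0,-0.002,0,0.2;0.042,0,-0.002,0,0.2;0.048,0,-0.002,0,0.2;0.054,0,-0.002,0,0.2;0.06,0,-0.002,0,0.2;0.0625,0,-0.002,0,0.2;0.0625,0,-0.002,0,0.2;0.0625,0,-0.002,0,0.2",
)

```text
t: 24.7
tcp_pos: [0.6195, -0.028, 0.1524]
tool_rot: [1.0, 0.027, 0.001, -0.0]
force: [-0.5, 0.6, -2.1]
finger_gap: 0.341
gripper_force: 19.8
```

```bash
python3 - <<'E'
from h import *
w=snap("wrist"); hsv=cv2.cvtColor(w["pixels"],cv2.COLOR_RGB2HSV); print([(v,hsv[v,324].tolist()) for v in range(250,290,4)]); goto([.6,0,.2],0.054)
E
```

```text
[(250, [12, 134, 147]), (254, [12, 133, 146]), (258, [12, 135, 147]), (262, [162, 13, 102]), (266, [158, 10, 101]), (270, [9, 136, 58]), (274, [9, 132, 60]), (278, [9, 143, 59]), (282, [17, 137, 95]), (286, [18, 135, 102])]
tcp [ 0.6194 -0.028   0.1524] shift [-0.0178 -0.029  -0.0476] turn -0.0002 q6 1.29
```

To row units: -1.57 rad / 1.5708 = -0.9995.

```bash
cat >> h.py <<'E'
RY=np.array([-.0545,.9985]);RX=np.array([.9985,.0545]);O=np.array([.660,-.1151])
def slots(d):
    """gaps in block top along its centre line, rail coords (mm) from nominal bay0"""
    X=cloud(d); q=X[...,:2]-O; a=q@RX; b=q@RY
    m=(abs(X[...,2]-.072)<.005)&(abs(a)<.010)&(b>-.06)&(b<.18)
    s=np.sort(b[m]*1e3); g=np.where(np.diff(s)>6)[0]
    print("top span",s[0].round(1),s[-1].round(1),"gaps",[(s[i].round(1),s[i+1].round(1)) for i in g])
    mm=(abs(X[...,2]-.072)<.005)&(abs(b)<.2)&(abs(a)<.04)&(b>-.02)&(b<.15); print("across",np.percentile(a[mm]*1e3,[1,99]).round(1))
E
```

Call:
pendant(
  rows="-0.01,0,0,0,0.2;-0.02,0,0,0,0.2;-0.02,0,-0.04,0,0.2;-0.02,0,-0.08,0,0.2;-0.01,0.02,-0.1,-0.0955,0.2;0.01,0.03,-0.1,-0.191,0.2;0.03,0.04,-0.1,-0.2865,0.2;0.036,0.045,-0.1,-0.382,0.2;0.036,0.045,-0.1,-0.4775,0.2;0.036,0.045,-0.1,-0.573,0.2;0.036,0.045,-0.1,-0.6685,0.2;0.036,0.045,-0.1,-0.7639,0.2;0.036,0.045,-0.1,-0.8594,0.2;0.036,0.045,-0.1,-0.9549,0.2;0.036,0.045,-0.1,-0.9995,0.2;0.036,0.045,-0.1,-0.9995,0.2;0.036,0.045,-0.1,-0.9995,0.2",
)

```text
t: 26.45
tcp_pos: [0.657, -0.0711, 0.2525]
tool_rot: [0.689, 0.725, 0.0, 0.0]
force: [-0.3, -0.1, -0.5]
finger_gap: 0.349
gripper_force: 20.2
```

```bash
python3 - <<'E'
from h import *
import pickle
w=snap("wrist"); pickle.dump(w,open("w9.pkl","wb")); slots(w); slots(pickle.load(open("w7.pkl","rb")))
goto([.6576+.0005,-.0711,.17],.054+np.pi/2)
s=sense(); R=Ro.from_quat(s["tool_rot"]).as_matrix(); p=np.array(s["tcp_pos"]);g=p+R@[0,0,.003]
hsv=cv2.cvtColor(w["pixels"],cv2.COLOR_RGB2HSV)
for v in range(236,256,2): 
    q=np.where((hsv[v,260:400,1]<45))[0]+260; print(v,q.min() if len(q) else 0,q.max() if len(q) else 0,len(q))
E
```

```text
top span 23.1 164.7 gaps [(np.float64(35.8), np.float64(51.6)), (np.float64(79.8), np.float64(95.3)), (np.float64(123.4), np.float64(139.5))]
across [-30.3  28.8]
top span -21.9 149.3 gaps [(np.float64(-8.0), np.float64(7.6)), (np.float64(35.9), np.float64(51.3)), (np.float64(79.4), np.float64(95.6)), (np.float64(123.2), np.float64(139.0))]
across [-30.2  28.8]
tcp [ 0.6571 -0.0711  0.2525] shift [-0.0001  0.001   0.0825] turn -0.0024 q6 -0.33
236 274 371 21
238 274 371 21
240 274 371 21
242 274 371 64
244 274 371 66
246 274 371 67
248 274 371 68
250 275 371 67
252 275 370 67
254 275 370 68
```

Call:
pendant(
  rows="0,0.0005,0.03,0,0.2;0,0.0005,0.05,0,0.2;0,0.0005,0.06,0,0.2;0,0.0005,0.07,0,0.2;0,0.0005,0.08,0,0.2;0,0.0005,0.09,0,0.2;0,0.0005,0.098,0,0.2;0,0.0005,0.104,0,0.2;0,0.0005,0.1065,0,0.2;0,0.0005,0.1075,0,0.2;0,0.0005,0.1085,0,0.2;0,0.0005,0.1085,0,0.2;-0.001,0.0005,0.1085,0,0.2",
)

```text
t: 27.8
tcp_pos: [0.6581, -0.0717, 0.1452]
tool_rot: [0.688, 0.726, 0.0, 0.0]
force: [-2.1, 1.6, 5.2]
finger_gap: 0.348
gripper_force: 20.8
```

Call:
pendant(
  rows="0,0,0,0,0.4;0,0,0,0,0.5;0,0,0,0,0.55;0,0,0,0,0.55;0,0,0,0,0.55;0,0,-0.04,0,0.55;0,0,-0.09,0,0.55;0,0,-0.14,0,0.55;0,0,-0.18,0,0.55;0,0,-0.18,0,0.55;0,0,-0.18,0,0.55",
)

```text
t: 28.9
tcp_pos: [0.6583, -0.0721, 0.3254]
tool_rot: [0.688, 0.726, 0.001, 0.001]
force: [-0.0, -0.2, -1.5]
finger_gap: 0.55
gripper_force: 0.0
```

```bash
python3 - <<'E'
from h import *
w=snap("wrist"); slots(w)
for c in caps(w): print(c)
goto([.5,.17,.323],.054+np.pi/2)
E
```

```text
top span 47.0 164.1 gaps [(np.float64(79.8), np.float64(94.9)), (np.float64(123.5), np.float64(139.3))]
across [-30.3  28.8]
(array([ 0.6591, -0.0746,  0.164 ]), array([27.1, 30.9]), array([322., 226.]))
(array([ 0.6612, -0.1207,  0.164 ]), array([25. , 29.1]), array([322., 285.]))
tcp [ 0.6575 -0.0718  0.3234] shift [ 0.2498 -0.1444  0.0007] turn -0.0009 q6 -0.33
```

Call:
pendant(
  rows="0.045,-0.02,0,0,0.6;0.09,-0.04,0,0,0.6;0.13,-0.065,0,0,0.6;0.17,-0.09,0,0,0.6;0.21,-0.12,0,0,0.6;0.2498,-0.1444,0,0,0.6;0.2498,-0.1444,0,0,0.6;0.2498,-0.1444,0,0,0.6",
)

```text
t: 29.75
tcp_pos: [0.4993, 0.1704, 0.3224]
tool_rot: [0.687, 0.727, -0.001, -0.001]
force: [0.9, -0.3, 0.5]
finger_gap: 0.602
gripper_force: 0.0
```

```bash
python3 -c "
from h import *; import pickle
pickle.dump(snap('wrist'),open('a.pkl','wb'))"
```

Call:
pendant(
  rows="0,0,0,0.0955,0.6;0,0,0,0.191,0.6;0,0,0,0.2865,0.6;0,0,0,0.382,0.6;0,0,0,0.4775,0.6;0,0,0,0.573,0.6;0,0,0,0.6685,0.6;0,0,0,0.7639,0.6;0,0,0,0.8594,0.6;0,0,0,0.9549,0.6;0,0,0,0.9995,0.6;0,0,0,0.9995,0.6;0,0,0,0.9995,0.6",
)

```text
t: 31.1
tcp_pos: [0.5013, 0.1686, 0.3233]
tool_rot: [1.0, 0.027, -0.0, 0.0]
force: [0.0, 0.4, 0.0]
finger_gap: 0.602
gripper_force: 0.0
```

```bash
python3 - <<'E'
from h import *; import pickle
a=pickle.load(open('a.pkl','rb')); b=snap('wrist'); pickle.dump(b,open('b.pkl','wb'))
P=[.476,.152,.13]; p,u=stick([a,b],P); basehull(a,P,0); basehull(b,P,0)
yaw=np.arctan2(-u[1],-u[0]); g=p+u/u[2]*.014; print(g.round(4)); goto([g[0],g[1],.147],yaw)
for c in caps(b,.14,.2): print(c)
E
```

```text
blob [292. 235.] pred [293. 232.] area 2529 sd [10.1 20.3]
blob [344. 246.] pred [343. 244.] area 2675 sd [10.  21.8]
p [0.4773 0.1516 0.13  ] u [-0.32  -0.101  0.942] lean 0.342 tilt az off -x 0.306
base centre [486.2 155.6] size [65.3 89.6] ang 17.6 n 2242
base centre [487.6 155. ] size [65.7 89.4] ang 17.7 n 2301
[0.4726 0.1501 0.144 ]
tcp [0.5011 0.1689 0.3235] shift [-0.0294  0.0172  0.1765] turn -0.2525 q6 1.63
(array([0.4689, 0.3036, 0.164 ]), array([20.5, 27.8]), array([141., 258.]))
(array([0.4656, 0.1498, 0.164 ]), array([22.4, 31.4]), array([347., 273.]))
```

To row units: -0.253 rad / 1.5708 = -0.1611.

Call:
pendant(
  rows="-0.0291,0.017,0.03,-0.0828,0.6;-0.0291,0.017,0.07,-0.1611,0.6;-0.0291,0.017,0.11,-0.1611,0.6;-0.0291,0.017,0.145,-0.1611,0.6;-0.0291,0.017,0.165,-0.1611,0.6;-0.0291,0.017,0.1765,-0.1611,0.6;-0.0291,0.017,0.1765,-0.1611,0.6;-0.0291,0.017,0.1765,-0.1611,0.6",
)

```text
t: 31.95
tcp_pos: [0.4733, 0.1512, 0.1481]
tool_rot: [0.988, 0.153, 0.001, 0.0]
force: [0.1, -0.3, 0.0]
finger_gap: 0.602
gripper_force: 0.0
```

```bash
python3 - <<'E'
from h import *
rowedges(snap("wrist")); goto([.473,.1506,.148],.307)
E
```

```text
290 292 360 326.0
310 289 363 326.0
330 287 365 326.0
350 285 367 326.0
tcp [0.4735 0.1513 0.1485] shift [-0.0007  0.0005  0.0005] turn 0.0001 q6 1.35
```

Call:
pendant(
  rows="0,0,0,0,0.45;0,0,0,0,0.4;0,0,0,0,0.35;0,0,0,0,0.3;0,0,0,0,0.2;0,0,0,0,0.2;0,0,0,0,0.2;0,0,0,0,0.2",
  squeeze=20,
)

```text
t: 32.8
tcp_pos: [0.473, 0.1512, 0.1482]
tool_rot: [0.988, 0.153, 0.001, 0.0]
force: [-1.4, -0.9, 6.4]
finger_gap: 0.347
gripper_force: 19.7
```

Call:
pendant(
  rows="-0.0015,0,-0.0048,0,0.2;-0.0031,0,-0.0095,0,0.2;-0.0061,0,-0.019,0,0.2;-0.0092,0,-0.0286,0,0.2;-0.0122,0,-0.0381,0,0.2;-0.0152,0,-0.0476,0,0.2;-0.0183,0,-0.0571,0,0.2;-0.0214,0,-0.0667,0,0.2;-0.0244,0,-0.0762,0,0.2;-0.03,0,-0.11,0,0.2;-0.03,0,-0.15,0,0.2;-0.03,0,-0.175,0,0.2;-0.03,0,-0.175,0,0.2",
)

```text
t: 34.1
tcp_pos: [0.4459, 0.1423, 0.3266]
tool_rot: [0.988, 0.153, 0.005, 0.0]
force: [0.3, 0.1, -0.9]
finger_gap: 0.344
gripper_force: 20.1
```

```bash
python3 - <<'E'
from h import *
# push at between bay2 and bay3: r_y = .100 
b=O+RY*.100; goto([*(b-RX*.095),.154],.054)
w=snap("wrist"); basehull(w,[.487,.155,.13],0)
E
```

```text
tcp [0.4459 0.1423 0.3266] shift [0.0577 0.1892 0.1736] turn 0.2531 q6 1.33
base centre [487.2 154.7] size [64.6 88.9] ang 17.5 n 3106
```

To row units: 0.253 rad / 1.5708 = 0.1611.

Call:
pendant(
  rows="0.01,0.045,0,0.0637,0.2;0.025,0.09,0,0.1273,0.2;0.04,0.14,0,0.1611,0.2;0.0577,0.1892,0,0.1611,0.2;0.0577,0.1892,0,0.1611,0.2;0.0577,0.1892,0.05,0.1611,0.2;0.0577,0.1892,0.1,0.1611,0.2;0.0577,0.1892,0.14,0.1611,0.2;0.0577,0.1892,0.165,0.1611,0.2;0.0577,0.1892,0.172,0.1611,0.2;0.0577,0.1892,0.172,0.1611,0.2;0.0577,0.1892,0.172,0.1611,0.2",
)

```text
t: 35.35
tcp_pos: [0.5566, -0.0207, 0.1513]
tool_rot: [1.0, 0.027, 0.001, 0.0]
force: [0.8, -0.2, -0.9]
finger_gap: 0.345
gripper_force: 20.3
```

```bash
python3 - <<'E'
from h import *
b=O+RY*.100; goto([*(b-RX*.0358),.154],.054)
E
```

```text
tcp [ 0.5566 -0.0207  0.1513] shift [ 0.0623 -0.0001 -0.0026] turn 0.0002 q6 1.28
```

Call:
pendant(
  rows="0.01,0,-0.002,0,0.2;0.02,0,-0.002,0,0.2;0.03,0,-0.002,0,0.2;0.036,0,-0.002,0,0.2;0.042,0,-0.002,0,0.2;0.048,0,-0.002,0,0.2;0.054,0,-0.002,0,0.2;0.06,0,-0.002,0,0.2;0.0623,0,-0.002,0,0.2;0.0623,0,-0.002,0,0.2;0.0623,0,-0.002,0,0.2",
)

```text
t: 36.45
tcp_pos: [0.6186, -0.0173, 0.1524]
tool_rot: [1.0, 0.027, 0.001, -0.0]
force: [-0.1, -0.1, -1.0]
finger_gap: 0.343
gripper_force: 19.8
```

```bash
python3 - <<'E'
from h import *
w=snap("wrist"); hsv=cv2.cvtColor(w["pixels"],cv2.COLOR_RGB2HSV); print([(v,hsv[v,324].tolist()) for v in range(254,280,4)]); goto([*(O+RY*.0876-RX*.0003),.2525],0.054)
E
```

```text
[(254, [12, 130, 151]), (258, [11, 136, 152]), (262, [168, 12, 104]), (266, [162, 12, 103]), (270, [8, 132, 62]), (274, [8, 136, 62]), (278, [9, 138, 61])]
tcp [ 0.6186 -0.0174  0.1524] shift [ 0.0358  0.0122 -0.1   ] turn -0.0002 q6 1.31
```

To row units: -1.57 rad / 1.5708 = -0.9995.

Call:
pendant(
  rows="-0.01,0,0,0,0.2;-0.02,0,0,0,0.2;-0.02,0,-0.04,0,0.2;-0.02,0,-0.08,0,0.2;-0.01,0.005,-0.1,-0.0955,0.2;0.01,0.01,-0.1,-0.191,0.2;0.03,0.0122,-0.1,-0.2865,0.2;0.0358,0.0122,-0.1,-0.382,0.2;0.0358,0.0122,-0.1,-0.4775,0.2;0.0358,0.0122,-0.1,-0.573,0.2;0.0358,0.0122,-0.1,-0.6685,0.2;0.0358,0.0122,-0.1,-0.7639,0.2;0.0358,0.0122,-0.1,-0.8594,0.2;0.0358,0.0122,-0.1,-0.9549,0.2;0.0358,0.0122,-0.1,-0.9995,0.2;0.0358,0.0122,-0.1,-0.9995,0.2;0.0358,0.0122,-0.1,-0.9995,0.2",
)

```text
t: 38.2
tcp_pos: [0.6541, -0.0278, 0.2525]
tool_rot: [0.689, 0.725, -0.0, 0.0]
force: [1.0, -0.3, -1.1]
finger_gap: 0.35
gripper_force: 20.2
```

```bash
python3 - <<'E'
from h import *
w=snap("wrist"); slots(w)
goto([*(O+RY*.0876-RX*.0003),.146],.054+np.pi/2)
hsv=cv2.cvtColor(w["pixels"],cv2.COLOR_RGB2HSV)
for v in range(238,252,3): 
    q=np.where((hsv[v,285:365,1]<45))[0]+285; print(v,q.min() if len(q) else 0,q.max() if len(q) else 0,len(q))
E
```

```text
top span 66.4 164.8 gaps [(np.float64(79.9), np.float64(95.0)), (np.float64(123.7), np.float64(139.3))]
across [-30.6  28.7]
tcp [ 0.6543 -0.0277  0.2525] shift [0.     0.0007 0.1065] turn -0.0025 q6 -0.26
238 362 364 3
241 362 364 3
244 302 364 48
247 301 364 49
250 301 364 50
```

Call:
pendant(
  rows="0,0.0006,0.03,0,0.2;0,0.0006,0.05,0,0.2;0,0.0006,0.06,0,0.2;0,0.0006,0.07,0,0.2;0,0.0006,0.08,0,0.2;0,0.0006,0.09,0,0.2;0,0.0006,0.098,0,0.2;0,0.0006,0.104,0,0.2;0,0.0006,0.1065,0,0.2;0,0.0006,0.1075,0,0.2;0,0.0006,0.1085,0,0.2;0,0.0006,0.1085,0,0.2;-0.001,0.0006,0.1085,0,0.2",
)

```text
t: 39.55
tcp_pos: [0.6552, -0.0282, 0.1453]
tool_rot: [0.688, 0.726, 0.0, -0.0]
force: [-2.2, 1.0, 5.7]
finger_gap: 0.349
gripper_force: 20.8
```

Call:
pendant(
  rows="0,0,0,0,0.4;0,0,0,0,0.5;0,0,0,0,0.55;0,0,0,0,0.55;0,0,0,0,0.55;0,0,-0.04,0,0.55;0,0,-0.09,0,0.55;0,0,-0.14,0,0.55;0,0,-0.18,0,0.55;0,0,-0.18,0,0.55;0,0,-0.18,0,0.55",
)

```text
t: 40.65
tcp_pos: [0.6556, -0.0287, 0.3254]
tool_rot: [0.688, 0.726, 0.001, 0.001]
force: [0.1, 0.0, -1.4]
finger_gap: 0.551
gripper_force: 0.0
```

```bash
python3 - <<'E'
from h import *
w=snap("wrist"); slots(w)
for c in caps(w): print(c)
goto([.5,.32,.323],.054+np.pi/2)
E
```

```text
top span 90.5 164.4 gaps [(np.float64(123.1), np.float64(138.4))]
across [-30.5  28.6]
(array([ 0.6567, -0.0321,  0.164 ]), array([26.9, 30.8]), array([323., 227.]))
(array([ 0.6592, -0.0753,  0.164 ]), array([25.1, 29.3]), array([323., 282.]))
(array([ 0.6613, -0.1215,  0.164 ]), array([23.4, 27.6]), array([323., 336.]))
tcp [ 0.6547 -0.0285  0.3234] shift [ 0.3562 -0.136   0.0007] turn -0.0009 q6 -0.27
```

Call:
pendant(
  rows="0.045,-0.01,0,0,0.6;0.09,-0.03,0,0,0.6;0.135,-0.045,0,0,0.6;0.18,-0.06,0,0,0.6;0.225,-0.08,0,0,0.6;0.27,-0.1,0,0,0.6;0.315,-0.12,0,0,0.6;0.3562,-0.136,0,0,0.6;0.3562,-0.136,0,0,0.6;0.3562,-0.136,0,0,0.6",
)

```text
t: 41.7
tcp_pos: [0.4991, 0.3203, 0.3219]
tool_rot: [0.687, 0.727, -0.002, -0.001]
force: [-0.2, -0.8, -0.1]
finger_gap: 0.599
gripper_force: 0.0
```

```bash
python3 -c "
from h import *; import pickle
pickle.dump(snap('wrist'),open('a.pkl','wb'));d=pickle.load(open('d0.pkl','rb'))['scene'];print('mandrel',plane(d,[(440,435)],0))"
```

```text
mandrel [[0.69803419 0.44248012 0.        ]]
```

Call:
pendant(
  rows="0,0,0,0.0955,0.6;0,0,0,0.191,0.6;0,0,0,0.2865,0.6;0,0,0,0.382,0.6;0,0,0,0.4775,0.6;0,0,0,0.573,0.6;0,0,0,0.6685,0.6;0,0,0,0.7639,0.6;0,0,0,0.8594,0.6;0,0,0,0.9549,0.6;0,0,0,0.9995,0.6;0,0,0,0.9995,0.6;0,0,0,0.9995,0.6",
)

```text
t: 43.05
tcp_pos: [0.5012, 0.3185, 0.3234]
tool_rot: [1.0, 0.027, -0.001, 0.0]
force: [-0.6, -0.7, -0.5]
finger_gap: 0.597
gripper_force: 0.0
```

```bash
python3 - <<'E'
from h import *; import pickle
a=pickle.load(open('a.pkl','rb')); b=snap('wrist'); pickle.dump(b,open('b.pkl','wb'))
P=[.48,.303,.13]; p,u=stick([a,b],P); basehull(a,P,0); basehull(b,P,0)
yaw=np.arctan2(-u[1],-u[0]); g=p+u/u[2]*.014; print(g.round(4)); goto([g[0],g[1],.147],yaw)
for c in caps(b,.14,.2): print(c)
E
```

```text
blob [295. 236.] pred [298. 231.] area 2351 sd [10.1 18.8]
blob [345. 242.] pred [342. 239.] area 2679 sd [10.1 21.5]
p [0.4802 0.3002 0.13  ] u [-0.34   0.033  0.94 ] lean 0.349 tilt az off -x -0.098
base centre [490.6 308.8] size [72.4 65.3] ang 84.0 n 2624
base centre [491.  299.8] size [89.4 65.8] ang 84.2 n 2279
[0.4751 0.3007 0.144 ]
tcp [0.501  0.3188 0.3235] shift [-0.0267  0.0166  0.1765] turn 0.1516 q6 1.9
(array([0.4687, 0.3032, 0.164 ]), array([22.5, 29.5]), array([343., 268.]))
```

To row units: 0.153 rad / 1.5708 = 0.0974.

Call:
pendant(
  rows="-0.0257,0.0163,0.03,0.0955,0.6;-0.0257,0.0163,0.07,0.0974,0.6;-0.0257,0.0163,0.11,0.0974,0.6;-0.0257,0.0163,0.145,0.0974,0.6;-0.0257,0.0163,0.165,0.0974,0.6;-0.0257,0.0163,0.1765,0.0974,0.6;-0.0257,0.0163,0.1765,0.0974,0.6;-0.0257,0.0163,0.1765,0.0974,0.6",
)

```text
t: 43.9
tcp_pos: [0.4766, 0.3024, 0.1482]
tool_rot: [0.999, -0.049, 0.001, -0.0]
force: [1.3, 1.3, 0.2]
finger_gap: 0.596
gripper_force: 0.0
```

```bash
python3 - <<'E'
from h import *
rowedges(snap("wrist")); goto([.476,.301,.148],-.1)
E
```

```text
290 296 363 329.5
310 293 366 329.5
330 291 369 330.0
350 289 371 330.0
tcp [0.4768 0.3025 0.1487] shift [-0.0007  0.0016  0.0007] turn 0.0011 q6 2.04
```

Call:
pendant(
  rows="0,0.0016,0,0,0.6;0,0.0016,0,0,0.5;0,0.0016,0,0,0.45;0,0.0016,0,0,0.4;0,0.0016,0,0,0.35;0,0.0016,0,0,0.3;0,0.0016,0,0,0.2;0,0.0016,0,0,0.2;0,0.0016,0,0,0.2;0,0.0016,0,0,0.2",
  squeeze=20,
)

```text
t: 44.95
tcp_pos: [0.4757, 0.3006, 0.1477]
tool_rot: [0.999, -0.05, 0.0, -0.0]
force: [-0.8, 0.3, 3.9]
finger_gap: 0.351
gripper_force: 19.8
```

Call:
pendant(
  rows="-0.0015,0,-0.0048,0,0.2;-0.0031,0,-0.0095,0,0.2;-0.0061,0,-0.019,0,0.2;-0.0092,0,-0.0286,0,0.2;-0.0122,0,-0.0381,0,0.2;-0.0152,0,-0.0476,0,0.2;-0.0183,0,-0.0571,0,0.2;-0.0214,0,-0.0667,0,0.2;-0.0244,0,-0.0762,0,0.2;-0.03,0,-0.11,0,0.2;-0.03,0,-0.15,0,0.2;-0.03,0,-0.175,0,0.2;-0.03,0,-0.175,0,0.2",
)

```text
t: 46.25
tcp_pos: [0.4477, 0.3046, 0.3272]
tool_rot: [0.999, -0.049, 0.004, -0.002]
force: [0.5, -0.6, -0.4]
finger_gap: 0.344
gripper_force: 20.0
```

```bash
python3 - <<'E'
from h import *
b=O+RY*.118; goto([*(b-RX*.095),.154],.054)
w=snap("wrist"); basehull(w,[.491,.300,.13],0)
E
```

```text
tcp [0.4477 0.3046 0.3272] shift [0.1393 0.2953 0.1731] turn -0.1529 q6 2.06
base centre [490.3 299.4] size [89.2 64.6] ang 84.3 n 3062
```

The rows are not in the units I measure in: turns go in shares of pi/2 rad. I convert before sending: -0.153 rad / 1.5708 = -0.0974.

Call:
pendant(
  rows="0.02,0.045,0,0,0.2;0.04,0.09,0,0,0.2;0.06,0.135,0,-0.0637,0.2;0.08,0.18,0,-0.0974,0.2;0.1,0.22,0,-0.0974,0.2;0.12,0.26,0,-0.0974,0.2;0.1393,0.2953,0,-0.0974,0.2;0.1393,0.2953,0,-0.0974,0.2;0.1393,0.2953,0.05,-0.0974,0.2;0.1393,0.2953,0.1,-0.0974,0.2;0.1393,0.2953,0.14,-0.0974,0.2;0.1393,0.2953,0.165,-0.0974,0.2;0.1393,0.2953,0.172,-0.0974,0.2;0.1393,0.2953,0.172,-0.0974,0.2;0.1393,0.2953,0.172,-0.0974,0.2",
)

```text
t: 47.8
tcp_pos: [0.5558, -0.0039, 0.1514]
tool_rot: [1.0, 0.027, 0.001, 0.0]
force: [0.5, -0.4, -0.5]
finger_gap: 0.346
gripper_force: 20.2
```

```bash
python3 - <<'E'
from h import *
b=O+RY*.118; goto([*(b-RX*.0358),.154],.054)
E
```

```text
tcp [ 0.5558 -0.0039  0.1514] shift [ 0.0622 -0.0013 -0.0025] turn 0.0002 q6 1.31
```

Call:
pendant(
  rows="0.01,0,-0.002,0,0.2;0.02,0,-0.002,0,0.2;0.03,0,-0.002,0,0.2;0.036,0,-0.002,0,0.2;0.042,0,-0.002,0,0.2;0.048,0,-0.002,0,0.2;0.054,0,-0.002,0,0.2;0.06,0,-0.002,0,0.2;0.0622,0,-0.002,0,0.2;0.0622,0,-0.002,0,0.2;0.0622,0,-0.002,0,0.2",
)

```text
t: 48.9
tcp_pos: [0.6177, -0.0007, 0.1524]
tool_rot: [1.0, 0.027, 0.001, 0.0]
force: [-0.7, 0.8, -1.0]
finger_gap: 0.344
gripper_force: 19.8
```

```bash
python3 - <<'E'
from h import *
w=snap("wrist"); hsv=cv2.cvtColor(w["pixels"],cv2.COLOR_RGB2HSV); print([(v,hsv[v,324].tolist()) for v in range(254,280,4)]); goto([*(O+RY*.1313-RX*.0003),.2525],0.054)
E
```

```text
[(254, [12, 130, 151]), (258, [12, 133, 153]), (262, [165, 10, 103]), (266, [165, 10, 105]), (270, [10, 143, 59]), (274, [8, 140, 60]), (278, [10, 140, 60])]
tcp [ 0.6176 -0.0007  0.1524] shift [ 0.0359 -0.0147 -0.1   ] turn -0.0002 q6 1.33
```

To row units: -1.57 rad / 1.5708 = -0.9995.

Call:
pendant(
  rows="-0.01,0,0,0,0.2;-0.02,0,0,0,0.2;-0.02,0,-0.04,0,0.2;-0.02,0,-0.08,0,0.2;-0.01,-0.005,-0.1,-0.0955,0.2;0.01,-0.01,-0.1,-0.191,0.2;0.03,-0.0147,-0.1,-0.2865,0.2;0.0359,-0.0147,-0.1,-0.382,0.2;0.0359,-0.0147,-0.1,-0.4775,0.2;0.0359,-0.0147,-0.1,-0.573,0.2;0.0359,-0.0147,-0.1,-0.6685,0.2;0.0359,-0.0147,-0.1,-0.7639,0.2;0.0359,-0.0147,-0.1,-0.8594,0.2;0.0359,-0.0147,-0.1,-0.9549,0.2;0.0359,-0.0147,-0.1,-0.9995,0.2;0.0359,-0.0147,-0.1,-0.9995,0.2;0.0359,-0.0147,-0.1,-0.9995,0.2",
)

```text
t: 50.65
tcp_pos: [0.6519, 0.0158, 0.2526]
tool_rot: [0.689, 0.725, 0.0, 0.0]
force: [0.7, 0.5, -0.5]
finger_gap: 0.342
gripper_force: 20.1
```

```bash
python3 - <<'E'
from h import *
w=snap("wrist"); slots(w)
goto([*(O+RY*.1313-RX*.0003),.146],.054+np.pi/2)
hsv=cv2.cvtColor(w["pixels"],cv2.COLOR_RGB2HSV)
for v in range(238,252,3): 
    q=np.where((hsv[v,285:360,1]<45))[0]+285; print(v,q.min() if len(q) else 0,q.max() if len(q) else 0,len(q))
E
```

```text
top span 110.0 164.5 gaps [(np.float64(123.1), np.float64(138.9))]
across [-30.9  28.7]
tcp [0.652  0.0158 0.2526] shift [1.000e-04 6.000e-04 1.066e-01] turn -0.0023 q6 -0.2
238 0 0 0
241 0 0 0
244 302 345 44
247 301 346 46
250 301 346 46
```

Call:
pendant(
  rows="0,0.0004,0.03,0,0.2;0,0.0004,0.05,0,0.2;0,0.0004,0.06,0,0.2;0,0.0004,0.07,0,0.2;0,0.0004,0.08,0,0.2;0,0.0004,0.09,0,0.2;0,0.0004,0.098,0,0.2;0,0.0004,0.104,0,0.2;0,0.0004,0.1065,0,0.2;0,0.0004,0.1075,0,0.2;0,0.0004,0.1085,0,0.2;0,0.0004,0.1085,0,0.2;-0.001,0.0004,0.1085,0,0.2",
)

```text
t: 52.0
tcp_pos: [0.6528, 0.0152, 0.1448]
tool_rot: [0.688, 0.726, 0.0, -0.0]
force: [-1.8, 1.6, 3.9]
finger_gap: 0.343
gripper_force: 20.6
```

Call:
pendant(
  rows="0,0,0,0,0.4;0,0,0,0,0.5;0,0,0,0,0.55;0,0,0,0,0.55;0,0,0,0,0.55;0,0,-0.04,0,0.55;0,0,-0.09,0,0.55;0,0,-0.14,0,0.55;0,0,-0.18,0,0.55;0,0,-0.18,0,0.55;0,0,-0.18,0,0.55",
)

```text
t: 53.1
tcp_pos: [0.6531, 0.0149, 0.3254]
tool_rot: [0.688, 0.726, 0.001, 0.001]
force: [-0.2, -0.1, -0.6]
finger_gap: 0.55
gripper_force: 0.0
```

```bash
python3 - <<'E'
from h import *
w=snap("wrist"); slots(w)
for c in caps(w): print(c)
h=O-RY*.0552; print("handle nominal",h); goto([*h,.33],.054+np.pi/2)
E
```

```text
top span 134.5 164.6 gaps []
across [-30.9  28.7]
(array([0.6537, 0.0123, 0.164 ]), array([27., 31.]), array([322., 226.]))
(array([ 0.6566, -0.0322,  0.164 ]), array([24.9, 29.4]), array([323., 283.]))
(array([ 0.6592, -0.0755,  0.164 ]), array([23.9, 27.6]), array([324., 333.]))
(array([ 0.6613, -0.1215,  0.164 ]), array([21.3, 25.9]), array([323., 381.]))
handle nominal [ 0.6630084 -0.1702172]
tcp [0.6522 0.015  0.3234] shift [-0.1855  0.001  -0.0066] turn -0.0009 q6 -0.2
```

Call:
pendant(
  rows="-0.045,0.0003,0,0,0.6;-0.09,0.0003,0,0,0.6;-0.135,0.0003,0,0,0.6;-0.184,0.0003,0,0,0.6;-0.184,0.0003,0,0,0.6;-0.184,0.0003,0,0,0.6;-0.184,0.0003,0.05,0,0.6;-0.184,0.0003,0.1,0,0.6;-0.184,0.0003,0.14,0,0.6;-0.184,0.0003,0.165,0,0.6;-0.184,0.0003,0.1754,0,0.6;-0.184,0.0003,0.1754,0,0.6;-0.184,0.0003,0.1754,0,0.1;-0.184,0.0003,0.1754,0,0.1;-0.184,0.0003,0.1754,0,0.1;-0.184,0.0003,0.1754,0,0.1;-0.184,0.0003,0.1754,0,0.1",
  squeeze=30,
)

```text
t: 54.85
tcp_pos: [0.6614, -0.169, 0.1509]
tool_rot: [0.688, 0.726, -0.001, -0.001]
force: [-5.4, -0.6, 4.5]
finger_gap: 0.194
gripper_force: 29.3
```

Call:
pendant(
  rows="0.003,0,0,0,0.1;0.009,0,0,0,0.1;0.016,0,0,0,0.1;0.024,0,0,0,0.1;0.032,0,0,0,0.1;0.04,0,0,0,0.1;0.048,0,0,0,0.1;0.056,0,0,0,0.1;0.064,0,0,0,0.1;0.072,0,0,0,0.1;0.08,0,0,0,0.1;0.088,0,0,0,0.1;0.096,0,0,0,0.1;0.103,0,0,0,0.1;0.109,0,0,0,0.1;0.114,0,0,0,0.1;0.117,0,0,0,0.1;0.119,0,0,0,0.1;0.119,0,0,0,0.1;0.119,0,0,0,0.1",
)

```text
t: 56.85
tcp_pos: [0.6546, -0.0501, 0.1509]
tool_rot: [0.688, 0.726, -0.001, -0.001]
force: [-6.0, 0.5, 6.0]
finger_gap: 0.197
gripper_force: 29.5
```

```bash
python3 - <<'E'
from h import *
a=snap("scene");w=snap("wrist");goto([0,0,0],0)
save("e1.png",np.hstack([cv2.resize(a["pixels"][150:350,190:410],(440,400)),cv2.resize(w["pixels"][0:330,160:490],(340,400))]))
E
```

```text
tcp [ 0.6546 -0.0501  0.1509] shift [ 0.0851 -0.6505  0.1531] turn 1.6244 q6 -0.3
```

View pics/e1.png

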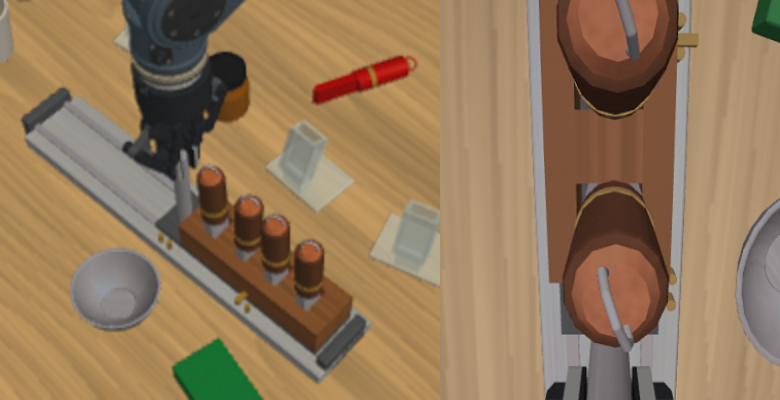

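Call:
pendant(
  rows="0.001,0,0,0,0.1;0.0018,0,0,0,0.1;0.0018,0,0,0,0.1;0.0018,0,0,0,0.1",
)

```text
t: 57.35
tcp_pos: [0.6546, -0.0487, 0.1509]
tool_rot: [0.688, 0.726, -0.002, -0.001]
force: [-7.0, -0.9, 6.1]
finger_gap: 0.2
gripper_force: 29.5
```

```bash
python3 - <<'E'
from h import *
import pickle
def brass(w,X):
    u,v=proj(w,X)[0].astype(int); hsv=cv2.cvtColor(w["pixels"],cv2.COLOR_RGB2HSV)
    y0=max(v-35,0); h=hsv[y0:v+35,u-25:u+35]; print(u,v)
    m=((h[...,0]>15)&(h[...,0]<27)&(h[...,1]>135)&(h[...,2]>100)).astype(np.uint8)
    n,l,st,c=cv2.connectedComponentsWithStats(m)
    for i in range(1,n):
        if st[i,4]>6: print((c[i]+[u-25,y0]).round(1),st[i].tolist())
    for r in m[:, :]: print("".join(".#"[k] for k in r))
w=snap("wrist"); goto([0,0,0],0); brass(w,[.6865,.0728,.028])
E
```

```text
tcp [ 0.6545 -0.0487  0.1508] shift [ 0.0838 -0.6504  0.1531] turn 1.6244 q6 -0.3
392 32
[393.1  23.1] [24, 22, 6, 3, 7]
[399.  37.] [29, 37, 7, 1, 7]
............................................................
............................................................
............................................................
............................................................
............................................................
............................................................
............................................................
............................................................
............................................................
............................................................
............................................................
............................................................
............................................................
..........
[... 2583 characters left out ...]
.............................
............................................................
............................................................
............................................................
............................................................
............................................................
............................................................
............................................................
............................................................
............................................................
............................................................
............................................................
```

Call:
pendant(
  rows="0,0,0,0,0.5;0,0,0,0,0.6;0,0,0,0,0.6;0,0,0,0,0.6;0,0,-0.04,0,0.6;0,0,-0.09,0,0.6;0,0,-0.14,0,0.6;-0.02,0,-0.18,0,0.6;-0.06,0,-0.18,0,0.6;-0.06,0,-0.18,0,0.6;-0.06,0,-0.18,0,0.6",
)

```text
t: 58.5
tcp_pos: [0.6593, -0.1087, 0.3282]
tool_rot: [0.689, 0.725, 0.0, -0.0]
force: [0.7, 0.2, 0.1]
finger_gap: 0.602
gripper_force: 0.0
```

```bash
python3 - <<'E'
from h import *
a=snap("scene");b=snap("side");w=snap("wrist")
for c in caps(w): print(c)
X=cloud(w)
for k in range(4):
    c=O+RY*(.1203+.0438*k); m=(np.hypot(X[...,0]-c[0],X[...,1]-c[1])<.022)&(X[...,2]>.15)&(X[...,2]<.172); print(k,m.sum(),np.median(X[...,2][m]) if m.any() else None)
save("end.png",np.vstack([np.hstack([cv2.resize(a["pixels"],(400,300)),cv2.resize(b["pixels"],(400,300))]),np.hstack([w["pixels"][0:300,160:560],cv2.resize(a["pixels"][190:340,220:420],(400,300))])]))
E
```

```text
(array([ 0.6547, -0.0009,  0.164 ]), array([31.2, 33.4]), array([324.,  64.]))
0 1513 0.1640759393797736
1 6 0.15042082172856233
2 0 None
3 0 None
```

View pics/end.png

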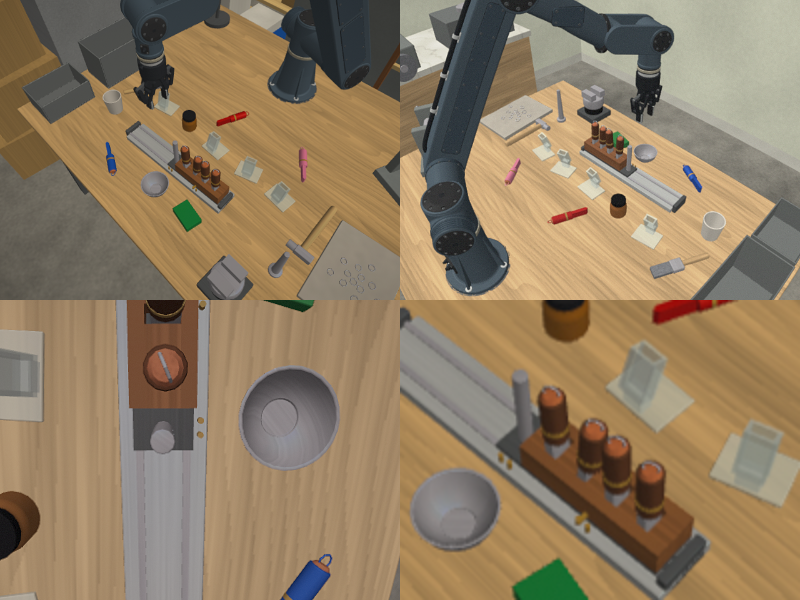

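Call:
pendant(
  rows="0.04,0,0,0,0.6;0.08,0,0,0,0.6;0.097,0,0,0,0.6;0.097,0,0,0,0.6;0.097,0,0,0,0.6",
)

```text
t: 59.15
tcp_pos: [0.6545, -0.011, 0.3284]
tool_rot: [0.688, 0.726, -0.0, 0.0]
force: [-0.7, -0.4, -0.4]
finger_gap: 0.593
gripper_force: 0.0
```

```bash
python3 - <<'E'
from h import *
w=snap("wrist")
for c in caps(w): print(c)
X=cloud(w); q=X[...,:2]-O; a=(q@RX)*1e3; b=(q@RY)*1e3; hsv=cv2.cvtColor(w["pixels"],cv2.COLOR_RGB2HSV)
m=(a>28)&(a<48)&(b>165)&(b<210)&(hsv[...,1]>110)&(hsv[...,0]>13)&(hsv[...,0]<30)
ys,xs=np.where(m&(X[...,2]<.06)); 
m2=np.zeros(m.shape,np.uint8); m2[ys,xs]=1; n,l,st,c=cv2.connectedComponentsWithStats(m2,connectivity=8)
for i in range(1,n):
    if st[i,4]>5: k=l==i; print(st[i].tolist(),"a",a[k].min().round(1),a[k].max().round(1),"b",b[k].min().round(1),b[k].max().round(1),"z",np.median(X[...,2][k]).round(4))
print("cam b",((w["o"][:2]-O)@RY*1e3).round(1))
E
```

```text
(array([0.6469, 0.1294, 0.164 ]), array([19.6, 36.1]), array([322.,   8.]))
(array([0.6498, 0.0885, 0.164 ]), array([31.2, 33.1]), array([323.,  75.]))
(array([0.6516, 0.0587, 0.164 ]), array([29.9, 32.7]), array([323., 122.]))
(array([ 0.6546, -0.0009,  0.164 ]), array([27.5, 30.5]), array([323., 208.]))
[357, 92, 6, 6, 29] a 33.6 38.5 b 190.8 195.5 z 0.0318
[356, 101, 13, 12, 90] a 32.1 43.7 b 176.7 187.2 z 0.0397
cam b 188.3
```

```bash
python3 - <<'E'
from h import *
w=snap("wrist"); X=cloud(w); q=X[...,:2]-O; a=(q@RX)*1e3; b=(q@RY)*1e3
for n,m in(("pointer",(a>39.5)&(a<46)&(X[...,2]>.034)&(X[...,2]<.05)&(b>165)&(b<210)),("pins",(a>31.5)&(a<38.5)&(X[...,2]>.028)&(X[...,2]<.0355)&(b>165)&(b<205))):
    v=np.sort(b[m]); print(n,len(v),v.round(1)[::max(1,len(v)//30)],np.median(X[...,2][m]))
E
```

```text
pointer 30 [182.6 182.6 182.6 182.6 182.6 183.5 183.5 183.5 183.5 183.5 184.4 184.4
 184.4 184.4 184.5 185.4 185.4 185.4 185.4 185.4 186.3 186.3 186.3 186.3
 186.3 187.2 187.2 187.2 187.2 187.2] 0.04044352015308175
pins 58 [176.8 176.8 176.8 177.7 177.7 177.7 177.8 177.8 178.6 178.7 178.7 178.7
 178.7 178.7 179.6 179.6 179.6 179.6 179.7 180.5 180.6 180.6 180.6 180.6
 180.6 181.5 181.5 181.5 190.  190.9 190.9 190.9 190.9 191.  191.9 191.9
 191.9 191.9 191.9 192.8 192.8 192.8 192.8 192.8 193.7 193.7 193.7 193.7
 193.7 194.6 194.6 194.6 194.7 194.7 195.6 195.6 195.6 195.6] 0.031734142664846615
```

Call:
pendant(
  rows="-0.0377,-0.0015,0,0,0.6;-0.0377,-0.0015,0,0,0.6;-0.0377,-0.0015,0.05,0,0.6;-0.0377,-0.0015,0.1,0,0.6;-0.0377,-0.0015,0.14,0,0.6;-0.0377,-0.0015,0.165,0,0.6;-0.0377,-0.0015,0.177,0,0.6;-0.0377,-0.0015,0.177,0,0.6;-0.0377,-0.0015,0.177,0,0.1;-0.0377,-0.0015,0.177,0,0.1;-0.0377,-0.0015,0.177,0,0.1;-0.0377,-0.0015,0.177,0,0.1;-0.0377,-0.0015,0.177,0,0.1",
  squeeze=30,
)

```text
t: 60.55
tcp_pos: [0.6545, -0.0494, 0.1538]
tool_rot: [0.688, 0.726, -0.001, 0.0]
force: [-4.4, -1.3, 6.0]
finger_gap: 0.197
gripper_force: 29.6
```

Call:
pendant(
  rows="0.0006,0,0,0,0.1;0.0011,0,0,0,0.1;0.0011,0,0,0,0.1;0.0011,0,0,0,0.1",
)

```text
t: 60.95
tcp_pos: [0.6545, -0.0484, 0.1538]
tool_rot: [0.688, 0.726, -0.001, 0.0]
force: [-4.5, -1.7, 6.1]
finger_gap: 0.196
gripper_force: 29.6
```

Call:
pendant(
  rows="0,0,0,0,0.5;0,0,0,0,0.6;0,0,0,0,0.6;0,0,0,0,0.6;0,0,-0.04,0,0.6;0,0,-0.09,0,0.6;0,0,-0.14,0,0.6;0.0377,0,-0.177,0,0.6;0.0377,0,-0.177,0,0.6;0.0377,0,-0.177,0,0.6",
)

```text
t: 61.95
tcp_pos: [0.6532, -0.0093, 0.3299]
tool_rot: [0.687, 0.726, 0.001, 0.001]
force: [0.3, -1.0, -0.1]
finger_gap: 0.6
gripper_force: 0.0
```

```bash
python3 - <<'E'
from h import *
w=snap("wrist"); X=cloud(w); q=X[...,:2]-O; a=(q@RX)*1e3; b=(q@RY)*1e3
for c in caps(w): print(c)
for n,m in(("pointer",(a>39.5)&(a<46)&(X[...,2]>.034)&(X[...,2]<.05)&(b>165)&(b<210)),("pins",(a>31.5)&(a<38.5)&(X[...,2]>.028)&(X[...,2]<.0355)&(b>165)&(b<205))):
    v=np.sort(b[m]); print(n,len(v),v.min(),v.max(),np.median(v),v.mean())
E
```

```text
(array([0.6469, 0.1309, 0.164 ]), array([21.5, 35.5]), array([323.,   9.]))
(array([0.6497, 0.0896, 0.164 ]), array([30.9, 32.9]), array([324.,  76.]))
(array([0.6515, 0.0597, 0.164 ]), array([29.6, 32.7]), array([324., 123.]))
(array([6.546e-01, 2.000e-04, 1.640e-01]), array([27. , 30.3]), array([324., 208.]))
pointer 30 183.40150564816057 188.08661630582154 185.75480839053074 185.74801106504975
pins 61 176.55193383583847 195.5521810723031 190.81562113408398 186.58532465695987
```

Pointer centre 185.75 mm against a pin midpoint of 186.05 mm: centred. All four sticks are fully down (cap height 164 mm) and the robot is clear.

```bash
python3 -c "
from station import job
print(job.sign_off())"
```

```text
the job is handed in; nothing more can be done
None
```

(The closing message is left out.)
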